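Fetch the rubbing block from behind the cans on the banker

ROBOT

A 6-joint arm with a two-finger parallel gripper is mounted at the origin on the work surface. World frame = base frame: x ahead of the robot, y to its left, z up, the work surface at z = 0. Lengths are in mm, angles in rad, forces in N, time in s.
With the tool pointing down it reaches from about 300 to 850 mm from the base axis. Payload 4.2 kg.
Tool frame: the origin (TCP) lies at the very end of the fingers, on their centre line; the grasp point (between the pads) lies 19 mm behind it; y points along the fingers, x is the direction in which the jaws open and shut, and the axes are right-handed (so a half turn about y gives the same grasp; the last joint's range is limited). The gripper opens to 91 mm and grips with 3 to 60 N. Pads are 32 mm wide; open, the fingers measure 118 mm over their backs; the gripper's body (76 mm by 178 mm) begins 60 mm behind the grasp point.
Start: joints at [1.165, 0.32, 1.565, -0, 1.257, -0.02], TCP at [216.376, 532.752, 213.976] pointing down, gripper open.
Joint ranges: [-3.11, 3.11], [-0.84, 2.01], [0.21, 2.61], [-1.34, 4.49], [0.05, 2.63], [-2.56, 2.56]. Speed limits (rad/s): [2.57, 2.57, 3.14, 3.14, 3.14, 3.14].

INTERFACE

Orientations are given as a unit quaternion [x, y, z, w].
In Python, from cell import env gives the robot as it stands.
- The arm moves only by the tool jog_arm, never from a script. Its argument "series" is a list of rows, each an object of numbers: "dx", "dy", "dz": the shift along the world's x, y, z in cm; "rx", "ry", "rz": the turn, a rotation vector about the world's x, y, z in rad. A call has exactly 5 rows; each row shifts and turns the pose as measured when the row begins; what a row does not reach is not made up. A row lasts 1/8 s, in which the tool goes at most 62.5 mm and 10.7 degrees, less where a joint would pass 70% of its speed; a pose out of reach is approached as far as the arm can. A call is refused whole if a number of a shift passes 6.25 or a number of a turn 0.188, either way. A call with a gripper value outside its range is refused whole. "fingers" is the opening in per cent of the stroke, from 0 (shut) to 100 (fully open), set as the call begins (left out, the last holds). The fingers move at their own pace and stop on an object; the grip force is fixed at half the most. Time passes only in rows, so rows that do not move let the fingers close, or fill a call up. It gives the time, the measured TCP pose, the force and the opening at its end, in the units of the state.
- env.get_obs(): the state, without advancing time (a new reading comes with each control period).
- env.grab_frame(name): name is "scene" or "top"; returns a dict with "frame" (420x560x3 uint8, red, green, blue), "depth" (420x560 float32, mm along the optical axis (not along the pixel's ray), 0 where there is no reading), "fx", "fy", "cx", "cy" (pixels), "position" and "attitude" of the camera in the world. Camera axes: x right, y up, looking along -z (the intrinsics and any distortion apply to the point x, -y, -z); pixel columns grow to the right and rows downward; lengths in mm; the calibration is good to about 2 mm. A picture is of the moment at which its call begins.
- env.hand_in(): hands the job in, once; it reports no verdict.
Trained networks look in a picture, given as the dict that the camera call returned (one of the last four; its "shot" number tells which), for a name from the list of things; names that differ only in an ending like _2 or _b are one class to them, and where a whole thing is asked for, a point or a joint stands for the part that bears it (a point fixed in the world has none). Each returns a list of dicts, best first, with "p" (0 to 1); they miss things now and then, are a little off and sometimes report something else, mostly with a low value. They report only what shows in the picture. A call takes as long as a camera call.
- env.search_frame(label, picture): "point" ([x, y, z] in mm, in the coordinates of the camera as it stood for that picture, good to about 4 mm: the middle of the surface that is visible of it).
The state is a dict: "clock": time; "qpos": joint angles; "dq": joint speeds; "tau": joint torques, N m; "position": TCP position; "tcp_rot": TCP orientation; "ft_force": force on the tool from outside, world axes, zero at the start; "ft_torque": the same for the moment, N m; "opening": finger opening in mm.
Only numpy, scipy, OpenCV 4.12 (cv2) and the standard library are available. Lean on these libraries where they do the work, as an engineer would, in place of code of your own. Each camera call takes 0.05 s, during which the arm holds its last target.

TASK

Stand the orange spray can, the amber bottle and the white jar on the slate slab to get at the green rubbing block they hem in. Then lay the block flat on the carving mat, in front of the limestone's smooth long face, and after that stand the can, bottle and jar back in the tool tray, each where it stood before. Set things down rather than drop them, keep the three upright, and leave the limestone, the dummy mallet and the chisel where they are.

Things in the scene. Friction and masses are not known exactly. Their poses are not given: they have to be found in the camera images.
- spray_can: Can of marking-out spray paint, upright: round orange body 56 mm in diameter up to 112 mm, then a white cap 48 mm in diameter; 150 mm tall, about 0.3 kg. Origin: centre of its underside; z up its axis. Starts in one of the three places around the block in the tray, about 10 mm from it. Grip across the orange body, e.g. 105 mm up.
- amber_bottle: Closed brown (amber) bottle of stone sealer with a pale paper band, upright: straight body 60 mm in diameter up to 104 mm, short shoulder, black cap 32 mm in diameter from 114 to 138 mm (top); about 0.4 kg. Origin: centre of its underside; z up. Starts in one of the three places around the block. Grip across the body, e.g. 92 mm up, or by the cap.
- filler_jar: White jar of stone filler with a blue screw lid, upright: 64 mm in diameter all the way up (lid from 106 mm to the top at 130 mm), about 0.45 kg. Origin: centre of its underside; z up. Starts in one of the three places around the block. Grip across the body, e.g. 95 mm up.
- rubbing_block: Dark green abrasive rubbing block lying flat, 50 mm (its x) by 70 mm (its y) by 38 mm high, about 0.3 kg. Origin: centre of its underside; z up. In the tray, its x within 4 degrees of the tray's, a tall vessel on its left, right and in front; 40 mm of free floor to the tray's far wall. Grip across the 50 mm, e.g. 22 mm up.
- tool_tray: Open plywood tray fixed on the bench, 210 mm (x) by 260 mm (y), walls 10 mm thick and 38 mm high all round, floor 10 mm above the bench. Origin: centre of its underside; x points to its far wall, away from the robot. The vessels stand near (-32, 0), (30, 77) and (30, -77) mm in its frame, the block near (35, 0), each within some mm.
- slate_slab: Dark grey sawn slate slab fixed on the bench, 150 mm (x) by 260 mm (y) by 20 mm thick: the empty side area. Origin: centre of its underside; the top is 20 mm above it. The three vessels fit on it in a row along its y, about 80 mm apart.
- carving_mat: Black ribbed rubber mat fixed on the bench, 280 mm (x) by 240 mm (y) by 8 mm thick. The limestone stands on its far half; the near half (towards the robot) is free but for tiny chips. Origin: centre of its underside, the top 8 mm above it; x points away from the robot.
- limestone: Bystander: cream limestone being worked, loose, 4 kg, 90 mm (x) by 200 mm (y) by 110 mm high, rough at its +y end. Origin: centre of its underside, about 85 mm beyond the mat's centre. Its smooth long face looks to its -x (to the robot), 45 mm from the origin. The block goes on the mat before this face; a good spot for its centre is 135 mm from the origin along -x.
- dummy_mallet: Bystander: mason's dummy, standing on its round grey metal head (60 mm in diameter, 60 mm high) with a pale wooden handle pointing up, 168 mm tall. Origin: centre of its underside. Stands near the robot, in front of the work.
- chisel: Bystander: steel mason's chisel with a red band, lying flat on the bench near the robot, 186 mm long (its x), up to 22 mm wide and 13 mm high. Origin: on its underside, roughly mid-length.

How it is judged (in metres and radians):
On the way, in this order (a step that is already met when the one before it is completed fails the run):
1. the can, the bottle and the jar stand upright and released on the slate slab, the rubbing block still in its place in the tray (x of spray_can in the frame of slate_slab between -0.075 and 0.075 m and y of spray_can in the frame of slate_slab between -0.13 and 0.13 m and z of spray_can in the frame of slate_slab between 0.015 and 0.025 m and linear speed of each of spray_can, amber_bottle, filler_jar below 0.03 m/s and angle between each of spray_can, amber_bottle, filler_jar's own z axis and vertical below 0.1 rad and contact force between the fingers and spray_can below 0.1 N and x of amber_bottle in the frame of slate_slab between -0.075 and 0.075 m and y of amber_bottle in the frame of slate_slab between -0.13 and 0.13 m and z of amber_bottle in the frame of slate_slab between 0.015 and 0.025 m and contact force between the fingers and amber_bottle below 0.1 N and x of filler_jar in the frame of slate_slab between -0.075 and 0.075 m and y of filler_jar in the frame of slate_slab between -0.13 and 0.13 m and z of filler_jar in the frame of slate_slab between 0.015 and 0.025 m and contact force between the fingers and filler_jar below 0.1 N and distance of rubbing_block from where it was at the start of the episode below 0.03 m), for 0.2 s.
2. the rubbing block lies flat and released on the mat in front of the limestone, while the three still stand on the slab (x of rubbing_block in the frame of limestone between -0.175 and -0.075 m and y of rubbing_block in the frame of limestone between -0.085 and 0.085 m and z of rubbing_block in the frame of carving_mat between 0.003 and 0.013 m and x of rubbing_block in the frame of carving_mat between -0.12 and 0.02 m and y of rubbing_block in the frame of carving_mat between -0.1 and 0.1 m and linear speed of each of rubbing_block, spray_can, amber_bottle, filler_jar below 0.03 m/s and angle between each of rubbing_block, spray_can, amber_bottle, filler_jar's own z axis and vertical below 0.1 rad and contact force between the fingers and rubbing_block below 0.1 N and x of spray_can in the frame of slate_slab between -0.075 and 0.075 m and y of spray_can in the frame of slate_slab between -0.13 and 0.13 m and z of spray_can in the frame of slate_slab between 0.015 and 0.025 m and x of amber_bottle in the frame of slate_slab between -0.075 and 0.075 m and y of amber_bottle in the frame of slate_slab between -0.13 and 0.13 m and z of amber_bottle in the frame of slate_slab between 0.015 and 0.025 m and x of filler_jar in the frame of slate_slab between -0.075 and 0.075 m and y of filler_jar in the frame of slate_slab between -0.13 and 0.13 m and z of filler_jar in the frame of slate_slab between 0.015 and 0.025 m), for 0.2 s.
At the end, for the whole second after the job is handed in: Can, bottle and jar stand upright (0.1 rad), at rest, within 15 mm of their start places; the rubbing block lies flat on the mat in front of the limestone: centre 75-175 mm from its origin along its -x, 85 mm sideways; in the mat's frame x -120..20 mm, |y| under 100 mm. All released (x of rubbing_block in the frame of limestone between -0.175 and -0.075 m and y of rubbing_block in the frame of limestone between -0.085 and 0.085 m and z of rubbing_block in the frame of carving_mat between 0.003 and 0.013 m and x of rubbing_block in the frame of carving_mat between -0.12 and 0.02 m and y of rubbing_block in the frame of carving_mat between -0.1 and 0.1 m and linear speed of each of rubbing_block, spray_can, amber_bottle, filler_jar below 0.03 m/s and angle between each of rubbing_block, spray_can, amber_bottle, filler_jar's own z axis and vertical below 0.1 rad and contact force between the fingers and rubbing_block below 0.1 N and distance of each of spray_can, amber_bottle, filler_jar from where it was at the start of the episode below 0.015 m and contact force between the fingers and spray_can below 0.1 N and contact force between the fingers and amber_bottle below 0.1 N and contact force between the fingers and filler_jar below 0.1 N); the robot touches nothing.
It fails at once if the can, bottle or jar is tipped (more than 0.5 rad from upright) (angle between any of spray_can, amber_bottle, filler_jar's own z axis and vertical above 0.5 rad).
It fails at once if the can, bottle, jar or block is dropped (falls free at over 0.7 m/s, some 25 mm) ((linear speed of spray_can above 0.7 m/s and contact force between the fingers and spray_can below 0.05 N) or (linear speed of amber_bottle above 0.7 m/s and contact force between the fingers and amber_bottle below 0.05 N) or (linear speed of filler_jar above 0.7 m/s and contact force between the fingers and filler_jar below 0.05 N) or (linear speed of rubbing_block above 0.7 m/s and contact force between the fingers and rubbing_block below 0.05 N)).
It fails at once if the limestone, dummy mallet or chisel is disturbed (moved more than 10 mm) (distance of any of limestone, dummy_mallet, chisel from where it was at the start of the episode above 0.01 m).
It also fails if it takes over 136 s, if anything falls off the work surface, if the arm or the gripper's body presses on something with over 40 N, if the wrist force passes 120 N, or if a joint passes its speed limit or range.

## Working session

There is one attempt and no reset: what is moved stays moved. The work goes in short steps, Python scripts to look and compute and a tool call to move; the robot and the scene stay as the last step left them, time stands still between calls to the robot, and variables do not carry over. Pictures are saved under pics/ and viewed, and the job is handed in when it is done.

Besides the shell and the picture viewer there is one more tool, called after "Request:" as name(argument=value, ...) on one line, values as JSON. jog_arm: Moves the arm, as the interface text tells. Its arguments: {"type":"object","properties":{"series":{"type":"array"},"fingers":{"type":"number"}},"required":["series"]}

```bash
ls; mkdir -p pics
cat > h.py <<'E'
from cell import env
import numpy as np, cv2
from scipy.spatial.transform import Rotation as R
def T(f):
    return R.from_quat(f["attitude"]).as_matrix(), np.array(f["position"])
def c2w(f,p):
    M,t=T(f); return M@np.array(p)+t
def cloud(f):
    d=f["depth"]; v,u=np.indices(d.shape)
    P=np.stack([(u-f["cx"])/f["fx"]*d,-(v-f["cy"])/f["fy"]*d,-d],-1)
    M,t=T(f); W=P@M.T+t; W[d<=0]=np.nan; return W
def save(f,n): cv2.imwrite("pics/"+n,f["frame"][:,:,::-1])
NAMES="spray_can amber_bottle filler_jar rubbing_block tool_tray slate_slab carving_mat limestone dummy_mallet chisel".split()
E
python3 - <<'E'
from h import *
for n in("top","scene"):
    f=env.grab_frame(n); save(f,n+"0.png")
    print(n,[ (k,np.round(f[k],3)) for k in f if k not in("frame","depth")])
    for o in NAMES:
        r=env.search_frame(o,f); print(o,[(np.round(c2w(f,x["point"])).tolist(),round(x["p"],2)) for x in r[:2]])
print(env.get_obs())
E
```

```text
pics
top [('fx', np.float64(391.347)), ('fy', np.float64(391.347)), ('cx', np.float64(273.874)), ('cy', np.float64(214.754)), ('position', array([ 405.168,   -1.104, 1074.229])), ('attitude', array([ 0.033, -0.038, -0.705,  0.707])), ('shot', np.int64(1))]
spray_can [([545.0, 386.0, 132.0], 0.83)]
amber_bottle [([476.0, 307.0, 117.0], 0.73), ([533.0, 233.0, 141.0], 0.47)]
filler_jar [([536.0, 230.0, 139.0], 0.97)]
rubbing_block [([544.0, 330.0, 46.0], 0.78)]
tool_tray [([488.0, 316.0, 10.0], 0.59), ([357.0, 77.0, 58.0], 0.21)]
slate_slab [([599.0, 5.0, 24.0], 0.82)]
carving_mat [([471.0, -302.0, 5.0], 0.8)]
limestone [([597.0, -318.0, 119.0], 0.74)]
dummy_mallet [([353.0, 79.0, 58.0], 0.74)]
chisel [([598.0, 6.0, 26.0], 0.25)]
scene [('fx', np.float64(431.857)), ('fy', np.float64(431.857)), ('cx', np.float64(280.871)), ('cy', np.float64(202.598)), ('position', array([1202.819,  158.71 ,  880.394])), ('attitude', array([0.216, 0.268, 0.731, 0.589])), ('shot', np.int64(2))]
spray_can [([569.0, 389.0, 111.0], 0.79)]
amber_bottle [([500.0, 317.0, 102.0], 0.57), ([569.0, 390.0, 112.0], 0.
[... 324 characters left out ...]
.0], 0.3)]
chisel [([359.0, -54.0, 13.0], 0.53)]
{'clock': 1.1, 'qpos': array([ 1.16501618e+00,  3.19587305e-01,  1.56449662e+00,  2.27167319e-05,
        1.25738399e+00, -2.00396275e-02]), 'dq': array([-0.0001131 , -0.00081373, -0.0002767 ,  0.00019985, -0.0006282 ,
       -0.00110717]), 'tau': array([-7.73154334e-04, -4.12362599e+01, -2.32233632e+01,  7.27304444e-02,
        3.77618254e-02, -2.08596234e-06]), 'position': array([216.36346333, 532.7637662 , 213.98455858]), 'tcp_rot': array([-0.58653849, -0.39492158,  0.39485571,  0.58659911]), 'ft_force': array([-0.43847161,  0.48418696, -0.44262558]), 'ft_torque': array([-0.01814731,  0.02751734, -0.01617018]), 'opening': 91.37252487162522}
```

View pics/top0.png

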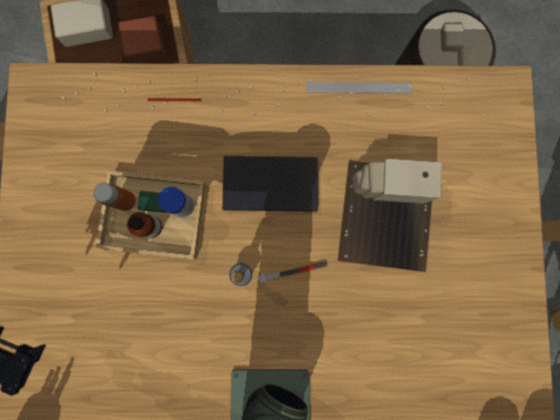

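View pics/scene0.png

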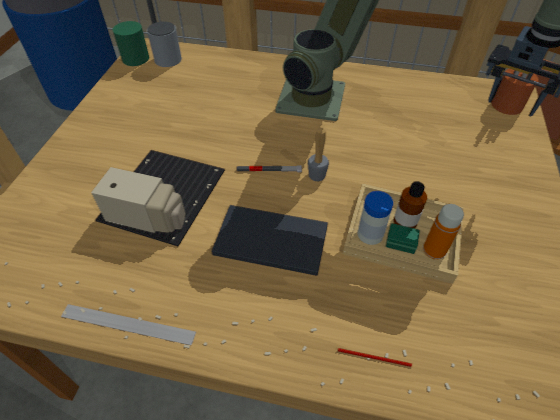

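Tray at image (150,215) top view: can left, jar right, bottle in front, block between. Now fit the precise positions from the depth clouds.

```bash
cat > m.py <<'E'
from h import *
from scipy.optimize import least_squares
def fit(W,c,r,z0,z1,rad=45):
    m=(W[...,2]>z0)&(W[...,2]<z1)&(np.hypot(W[...,0]-c[0],W[...,1]-c[1])<rad)
    P=W[m][:,:2]
    if len(P)<8: return None
    s=least_squares(lambda p:np.hypot(P[:,0]-p[0],P[:,1]-p[1])-r,c,loss="soft_l1",f_scale=1.5)
    return s.x.round(1).tolist(),len(P),round(float(np.sqrt(np.mean(s.fun**2))),1)
def topc(W,c,z0,z1,rad=45):
    m=(W[...,2]>z0)&(W[...,2]<z1)&(np.hypot(W[...,0]-c[0],W[...,1]-c[1])<rad)
    P=W[m]
    if len(P)<5:return None
    (x,y),(w,h),a=cv2.minAreaRect(P[:,:2].astype(np.float32))
    return np.round([x,y,w,h,a],1).tolist(),P.mean(0).round(1).tolist(),len(P)
def rect(W,c,z0,z1,rad):
    m=(W[...,2]>z0)&(W[...,2]<z1)&(np.hypot(W[...,0]-c[0],W[...,1]-c[1])<rad)
    P=W[m]
    return np.round(np.hstack([np.array(cv2.minAreaRect(P[:,:2].astype(np.float32))[0]),cv2.minAreaRect(P[:,:2].astype(np.float32))[1],cv2.minAreaRect(P[:,:2].astype(np.float32))[2],np.median(P[:,2]),len(P)]),1).tolist()
E
python3 - <<'E'
from m import *
fr={n:env.grab_frame(n) for n in("top","scene")}
for n,f in fr.items():
    W=cloud(f); print(n,"bench z",np.nanmedian(W[(abs(W[...,0]-450)<30)&(abs(W[...,1]-120)<30)][:,2]))
    for o,c,r,zs,tz in (("can",(550,385),28,(50,108),(143,156)),("bot",(480,310),30,(50,100),(132,144)),("jar",(545,235),32,(50,126),(125,136))):
        print(o,"side",fit(W,c,r,*zs),"top",topc(W,c,*tz,rad=40))
    print("block",rect(W,(545,315),42,54,32),"traywall",rect(W,(515,310),30,42,185),"slab",rect(W,(600,0),14,26,175))
    print("mat",rect(W,(500,-300),4,14,200),"lime",rect(W,(590,-310),100,125,150))
    print("mallet",rect(W,(360,78),100,175,40),rect(W,(360,78),50,66,45),"chisel",rect(W,(360,-50),8,20,110))
E
```

```text
top bench z 0.5792363752705114
can side ([551.5, 398.2], 205, 6.9) top ([545.1, 382.4, 17.7, 45.1, 68.5], [544.2, 380.0, 150.2], 54)
bot side ([480.0, 325.7], 139, 1.8) top ([476.5, 314.6, 9.4, 28.3, 71.5], [476.4, 313.2, 138.1], 21)
jar side ([537.7, 242.6], 178, 0.5) top ([529.2, 237.5, 45.6, 55.9, 8.7], [526.8, 220.1, 131.0], 28)
block [546.2, 319.6, 54.3, 51.1, 90.0, 48.7, 332.0] traywall [512.0, 323.4, 261.5, 210.3, 83.8, 38.1, 1390.0] slab [600.3, 4.2, 260.3, 150.7, 89.7, 20.5, 5122.0]
mat [497.3, -304.5, 386.2, 395.3, 72.7, 8.4, 6369.0] lime [597.2, -331.9, 177.8, 91.8, 87.0, 117.7, 2560.0]
mallet [356.0, 78.7, 24.7, 24.3, 84.0, 165.8, 110.0] [354.8, 79.6, 56.4, 57.1, 0.2, 59.5, 304.0] chisel [359.5, -57.4, 19.4, 184.0, 11.3, 11.4, 294.0]
scene bench z 0.11734127697786789
can side ([548.4, 394.8], 418, 1.9) top ([560.6, 392.2, 47.6, 26.6, 78.7], [566.3, 390.2, 149.7], 99)
bot side ([477.5, 322.3], 357, 1.1) top ([487.7, 320.4, 30.3, 13.6, 81.5], [489.9, 319.4, 138.1], 49)
jar side ([535.1, 239.3], 578, 1.0) top ([552.5, 234.4, 62.5, 30.5, 72.2], [559.3, 235.7, 130.9], 96)
block [546.4, 315.2, 62.3, 54.1, 86.7, 47.7, 418.0] traywall [510.5, 320.1, 260.2, 214.1, 83.8, 37.1, 1666.0] slab [598.6, 0.6, 260.5, 153.5, 89.4, 19.9, 5340.0]
mat [502.9, -287.9, 385.8, 359.1, 7.8, 8.2, 3604.0] lime [596.1, -335.0, 179.1, 93.2, 86.3, 117.3, 2322.0]
mallet [355.9, 75.6, 26.8, 24.6, 61.6, 144.6, 224.0] [356.3, 76.4, 53.1, 57.7, 5.4, 58.8, 238.0] chisel [356.9, -48.2, 42.4, 209.8, 4.1, 10.9, 222.0]
```

Run:
```python
from m import *
o=env.get_obs(); M=R.from_quat(o["tcp_rot"]).as_matrix(); print(M.round(3)); print("jaw yaw",np.degrees(np.arctan2(M[1,0],M[0,0])))
fr={n:env.grab_frame(n) for n in("top","scene")}
big=[]
for n,f in fr.items():
    W=cloud(f); g=f["frame"].astype(int)
    hsv=cv2.cvtColor(f["frame"],cv2.COLOR_RGB2HSV)
    # block top edges: green pixels at top height
    m=(hsv[...,0]>65)&(hsv[...,0]<95)&(hsv[...,1]>100)&(W[...,2]>44)&(W[...,2]<52)&(np.hypot(W[...,0]-546,W[...,1]-317)<60)
    P=W[m]; print(n,"block x range",P[:,:2].min(0),P[:,:2].max(0),len(P), cv2.minAreaRect(P[:,:2].astype(np.float32)))
    # far/near edges of block
    for lo,hi in((300,310),(310,320),(320,330),(330,340)):
        q=P[(P[:,1]>lo)&(P[:,1]<hi)]
        if len(q):print(lo,q[:,0].min().round(1),q[:,0].max().round(1))
    dark=(g.sum(-1)<170)&(W[...,2]>5)&(W[...,2]<12)&(abs(W[...,0]-500)<200)&(abs(W[...,1]+310)<180)
    k=cv2.morphologyEx(dark.astype(np.uint8),cv2.MORPH_OPEN,np.ones((5,5)))
    P=W[k>0]; print("mat",len(P),cv2.minAreaRect(P[:,:2].astype(np.float32)))
    m=(W[...,2]>100)&(W[...,2]<125)&(abs(W[...,0]-597)<100)&(abs(W[...,1]+330)<130)
    P=W[m];print("lime z",np.percentile(P[:,2],[5,50,95]),"front edge by y:",[ (y,P[(abs(P[:,1]-y)<8)][:,0].min().round(),P[(abs(P[:,1]-y)<8)][:,0].max().round()) for y in(-400,-370,-340,-310,-280)], P[:,1].min(),P[:,1].max())
    a=f["frame"][150:290,320:460] if n=="top" else f["frame"][170:280,340:480]
    cv2.imwrite(f"pics/{n}_crop.png",cv2.resize(f["frame"][160:270,80:220] if n=="top" else f["frame"][170:280,340:480],None,fx=5,fy=5)[:,:,::-1])
```

```text
[[ 0.376  0.    -0.926]
 [ 0.926  0.     0.376]
 [ 0.    -1.     0.   ]]
jaw yaw 67.89375702670748
top block x range [520.64310576 291.63372278] [566.45904426 348.33751932] 226 ((544.358642578125, 318.84088134765625), (57.186161041259766, 44.707679748535156), 86.07537841796875)
300 523.4 566.1
310 523.5 565.9
320 523.2 566.5
330 523.4 566.4
mat 2347 ((464.9958801269531, -301.3600769042969), (213.73081970214844, 178.8800048828125), 83.92404174804688)
lime z [106.98990432 117.73794287 120.99106359] front edge by y: [(-400, np.float64(547.0), np.float64(638.0)), (-370, np.float64(550.0), np.float64(641.0)), (-340, np.float64(552.0), np.float64(641.0)), (-310, np.float64(554.0), np.float64(643.0)), (-280, np.float64(556.0), np.float64(645.0))] -422.92585323905416 -244.83708414218998
scene block x range [518.76642768 279.20603233] [573.59627415 349.43201479] 481 ((546.228759765625, 314.8367919921875), (69.60774230957031, 51.18487548828125), 83.6897201538086)
300 519.5 569.0
310 522.0 571.4
320 522.3 572.7
330 522.7 571.0
mat 2029 ((511.951171875, -317.4047546386719), (236.00086975097656, 278.31011962890625), 82.62481689453125)
lime z [104.22165234 117.29832896 120.13254686] front edge by y: [(-400, np.float64(549.0), np.float64(638.0)), (-370, np.float64(549.0), np.float64(641.0)), (-340, np.float64(552.0), np.float64(642.0)), (-310, np.float64(553.0), np.float64(644.0)), (-280, np.float64(556.0), np.float64(645.0))] -426.20175590025815 -247.80972466853135
```

View pics/top_crop.png

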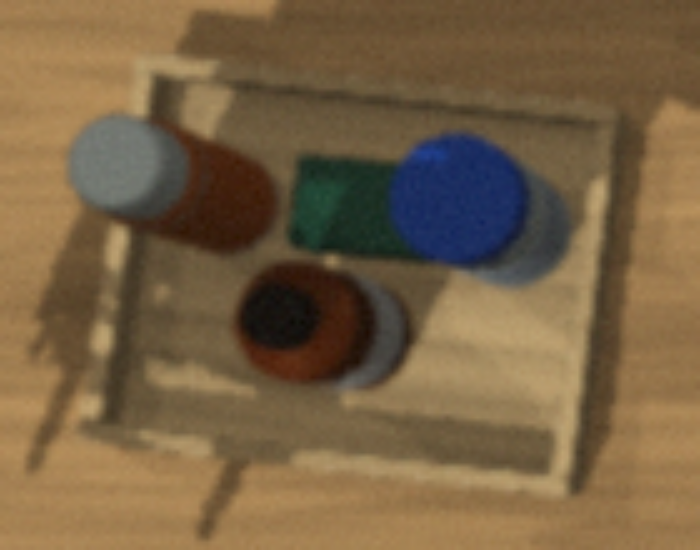

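Request:
jog_arm(series=[{"dx": 4, "dy": -1.5, "rz": -0.15}, {"dx": 4, "dy": -1.5, "rz": -0.15}, {"dx": 4, "dy": -1.5, "rz": -0.15}, {"dx": 4, "dy": -1.5, "rz": -0.15}, {"dx": 4, "dy": -1.5, "rz": -0.15}], fingers=100)

```text
validation failed for argument at $.se...
```

Request:
jog_arm(series=[{"dx": 4, "dy": -1.5, "dz": 0, "rx": 0, "ry": 0, "rz": -0.15}, {"dx": 4, "dy": -1.5, "dz": 0, "rx": 0, "ry": 0, "rz": -0.15}, {"dx": 4, "dy": -1.5, "dz": 0, "rx": 0, "ry": 0, "rz": -0.15}, {"dx": 4, "dy": -1.5, "dz": 0, "rx": 0, "ry": 0, "rz": -0.15}, {"dx": 4, "dy": -1.5, "dz": 0, "rx": 0, "ry": 0, "rz": -0.15}], fingers=100)

```text
clock: 1.92
position: [419.2, 457.0, 214.3]
tcp_rot: [-0.691, -0.147, 0.146, 0.692]
ft_force: [0.3, -0.2, -0.4]
opening: 91.2
```

Request:
jog_arm(series=[{"dx": 3.3, "dy": -1.5, "dz": 0, "rx": 0, "ry": 0, "rz": -0.105}, {"dx": 3.3, "dy": -1.5, "dz": 0, "rx": 0, "ry": 0, "rz": -0.105}, {"dx": 3.3, "dy": -1.5, "dz": 0, "rx": 0, "ry": 0, "rz": -0.105}, {"dx": 3.2, "dy": -1.5, "dz": 0, "rx": 0, "ry": 0, "rz": -0.105}, {"dx": 0, "dy": 0, "dz": 0, "rx": 0, "ry": 0, "rz": 0}])

```text
clock: 2.55
position: [557.2, 393.1, 213.3]
tcp_rot: [-0.707, 0.007, -0.008, 0.707]
ft_force: [-0.2, 0.1, -0.1]
opening: 91.3
```

```bash
cat > s.py <<'E'
from h import *
o=env.get_obs(); M=R.from_quat(o["tcp_rot"]).as_matrix()
print(o["clock"],o["position"].round(1),"yaw",np.degrees(np.arctan2(M[1,0],M[0,0])).round(2),"down",M[:,1].round(4),o["ft_force"].round(1),o["opening"].round(1),o["qpos"].round(2))
E
python3 s.py
```

```text
Traceback (most recent call last):
  File "s.py", line 3, in <module>
    print(o["clock"],o["position"].round(1),"yaw",np.degrees(np.arctan2(M[1,0],M[0,0])).round(2),"down",M[:,1].round(4),o["ft_force"].round(1),o["opening"].round(1),o["qpos"].round(2))
                                                                                                                                               ^^^^^^^^^^^^^^^^^^
AttributeError: 'float' object has no attribute 'round'
```

Request:
jog_arm(series=[{"dx": -0.7, "dy": 0.3, "dz": -1, "rx": 0, "ry": 0, "rz": 0}, {"dx": 0, "dy": 0, "dz": -3.5, "rx": 0, "ry": 0, "rz": 0}, {"dx": 0, "dy": 0, "dz": -3.5, "rx": 0, "ry": 0, "rz": 0}, {"dx": 0, "dy": 0, "dz": -2.2, "rx": 0, "ry": 0, "rz": 0}, {"dx": 0, "dy": 0, "dz": -1, "rx": 0, "ry": 0, "rz": 0}])

```text
clock: 3.18
position: [542.5, 399.5, 97.5]
tcp_rot: [-0.706, 0.005, -0.004, 0.708]
ft_force: [-0.1, 0.3, 0.3]
opening: 91.5
```

```bash
sed -i 's/o\["opening"\].round(1)/round(o["opening"],1)/' s.py; python3 s.py
python3 - <<'E'
from h import *
for n in("scene",):
    f=env.grab_frame(n); save(f,n+"1.png")
E
```

```text
3.175 [542.5 399.5  97.5] yaw -0.79 down [-0.0014  0.0025 -1.    ] [-0.1  0.3  0.3] 91.5 [0.62 0.56 1.48 0.   1.1  0.63]
```

View pics/scene1.png

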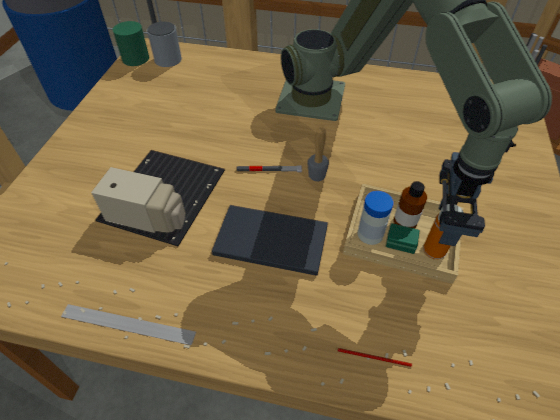

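Request:
jog_arm(series=[{"dx": 0.7, "dy": -0.3, "dz": 0, "rx": 0, "ry": 0, "rz": 0}, {"dx": 0, "dy": 0, "dz": 0, "rx": 0, "ry": 0, "rz": 0}, {"dx": 0, "dy": 0, "dz": 0, "rx": 0, "ry": 0, "rz": 0}, {"dx": 0, "dy": 0, "dz": 0, "rx": 0, "ry": 0, "rz": 0}, {"dx": 0, "dy": 0, "dz": 0, "rx": 0, "ry": 0, "rz": 0}])

```text
clock: 3.85
position: [550.4, 397.6, 100.0]
tcp_rot: [-0.705, 0.004, -0.005, 0.709]
ft_force: [-0.1, -0.1, 0.1]
opening: 91.2
```

```bash
python3 s.py
```

```text
3.85 [550.4 397.6 100. ] yaw -0.73 down [ 0.002   0.0051 -1.    ] [-0.1 -0.1  0.1] 91.2 [0.61 0.56 1.47 0.   1.11 0.62]
```

Request:
jog_arm(series=[{"dx": 0, "dy": 0, "dz": -0.6, "rx": 0, "ry": 0, "rz": 0}, {"dx": 0, "dy": 0, "dz": 0, "rx": 0, "ry": 0, "rz": 0}, {"dx": 0, "dy": 0, "dz": 0, "rx": 0, "ry": 0, "rz": 0}, {"dx": 0, "dy": 0, "dz": 0, "rx": 0, "ry": 0, "rz": 0}, {"dx": 0, "dy": 0, "dz": 0, "rx": 0, "ry": 0, "rz": 0}])

```text
clock: 4.47
position: [550.4, 397.6, 93.4]
tcp_rot: [-0.705, 0.004, -0.005, 0.709]
ft_force: [0.5, -0.0, 0.0]
opening: 91.3
```

Request:
jog_arm(series=[{"dx": 0, "dy": 0, "dz": 0, "rx": 0, "ry": 0, "rz": 0}, {"dx": 0, "dy": 0, "dz": 0, "rx": 0, "ry": 0, "rz": 0}, {"dx": 0, "dy": 0, "dz": 0, "rx": 0, "ry": 0, "rz": 0}, {"dx": 0, "dy": 0, "dz": 0, "rx": 0, "ry": 0, "rz": 0}, {"dx": 0, "dy": 0, "dz": 0, "rx": 0, "ry": 0, "rz": 0}], fingers=0)

```text
clock: 5.1
position: [550.3, 397.6, 93.5]
tcp_rot: [-0.705, 0.004, -0.005, 0.709]
ft_force: [0.7, -0.4, 0.1]
opening: 55.0
```

```bash
python3 s.py
```

```text
5.1 [550.3 397.6  93.5] yaw -0.73 down [ 0.0016  0.005  -1.    ] [ 0.7 -0.4  0.1] 55.0 [0.61 0.56 1.48 0.   1.1  0.62]
```

Request:
jog_arm(series=[{"dx": 0, "dy": 0, "dz": 1, "rx": 0, "ry": 0, "rz": 0}, {"dx": 0, "dy": 0, "dz": 3, "rx": 0, "ry": 0, "rz": 0}, {"dx": 0, "dy": 0, "dz": 4, "rx": 0, "ry": 0, "rz": 0}, {"dx": 0, "dy": 0, "dz": 4, "rx": 0, "ry": 0, "rz": 0}, {"dx": 0, "dy": 0, "dz": 3, "rx": 0, "ry": 0, "rz": 0}])

```text
clock: 5.72
position: [547.4, 395.5, 244.4]
tcp_rot: [0.707, -0.007, 0.002, -0.707]
ft_force: [0.9, -0.1, -2.8]
opening: 55.8
```

```bash
python3 s.py
```

```text
5.725 [547.4 395.5 244.4] yaw -0.73 down [-0.007 -0.001 -1.   ] [ 0.9 -0.1 -2.8] 55.8 [0.61 0.47 1.25 0.   1.43 0.62]
```

Request:
jog_arm(series=[{"dx": 0.8, "dy": -2, "dz": 0.5, "rx": 0, "ry": 0, "rz": 0}, {"dx": 1, "dy": -4, "dz": 0, "rx": 0, "ry": 0, "rz": 0}, {"dx": 1, "dy": -5, "dz": 0, "rx": 0, "ry": 0, "rz": 0}, {"dx": 1, "dy": -5, "dz": 0, "rx": 0, "ry": 0, "rz": 0}, {"dx": 1, "dy": -5, "dz": 0, "rx": 0, "ry": 0, "rz": 0}])

```text
clock: 6.35
position: [595.4, 177.2, 247.4]
tcp_rot: [0.708, -0.006, -0.0, -0.706]
ft_force: [1.6, -0.7, -1.8]
opening: 54.9
```

Request:
jog_arm(series=[{"dx": 0, "dy": -5, "dz": 0, "rx": 0, "ry": 0, "rz": 0}, {"dx": 0, "dy": -5, "dz": 0, "rx": 0, "ry": 0, "rz": 0}, {"dx": 0, "dy": -5, "dz": 0, "rx": 0, "ry": 0, "rz": 0}, {"dx": 0, "dy": -5, "dz": 0, "rx": 0, "ry": 0, "rz": 0}, {"dx": 0, "dy": -3, "dz": 0, "rx": 0, "ry": 0, "rz": 0}])

```text
clock: 6.98
position: [589.9, -69.5, 240.0]
tcp_rot: [0.71, -0.013, -0.003, -0.704]
ft_force: [-0.3, -0.4, -3.0]
opening: 55.3
```

```bash
python3 s.py
```

```text
6.975 [589.9 -69.5 240. ] yaw -0.8 down [-0.0223 -0.0089 -0.9997] [-0.3 -0.4 -3. ] 55.3 [-0.13  0.35  1.46 -0.01  1.36 -0.11]
```

Request:
jog_arm(series=[{"dx": 1, "dy": -0.5, "dz": -1, "rx": 0.009, "ry": -0.02, "rz": 0}, {"dx": 0, "dy": 0, "dz": -4, "rx": 0, "ry": 0, "rz": 0}, {"dx": 0, "dy": 0, "dz": -4, "rx": 0, "ry": 0, "rz": 0}, {"dx": 0, "dy": 0, "dz": -2, "rx": 0, "ry": 0, "rz": 0}, {"dx": 0, "dy": 0, "dz": 0, "rx": 0, "ry": 0, "rz": 0}])

```text
clock: 7.6
position: [592.7, -84.7, 121.3]
tcp_rot: [0.708, -0.013, 0.003, -0.706]
ft_force: [0.0, 0.6, -1.7]
opening: 55.3
```

```bash
python3 s.py
```

```text
7.6 [592.7 -84.7 121.3] yaw -1.33 down [-0.0136 -0.0019 -0.9999] [ 0.   0.6 -1.7] 55.3 [-0.16  0.43  1.63 -0.    1.09 -0.13]
```

Request:
jog_arm(series=[{"dx": 0.5, "dy": 0.5, "dz": -0.8, "rx": 0, "ry": -0.012, "rz": 0.015}, {"dx": 0, "dy": 0, "dz": -0.3, "rx": 0, "ry": 0, "rz": 0}, {"dx": 0, "dy": 0, "dz": 0, "rx": 0, "ry": 0, "rz": 0}, {"dx": 0, "dy": 0, "dz": 0, "rx": 0, "ry": 0, "rz": 0}, {"dx": 0, "dy": 0, "dz": 0, "rx": 0, "ry": 0, "rz": 0}])

```text
clock: 8.22
position: [599.3, -80.4, 112.3]
tcp_rot: [0.708, -0.001, 0.004, -0.706]
ft_force: [-0.0, 0.1, -1.9]
opening: 55.4
```

```bash
python3 s.py
```

```text
8.225 [599.3 -80.4 112.3] yaw -0.42 down [ 0.0038 -0.0031 -1.    ] [-0.   0.1 -1.9] 55.4 [-0.15  0.44  1.65 -0.    1.05 -0.14]
```

Request:
jog_arm(series=[{"dx": 0, "dy": 0, "dz": -0.4, "rx": 0, "ry": 0, "rz": 0}, {"dx": 0, "dy": 0, "dz": -0.3, "rx": 0, "ry": 0, "rz": 0}, {"dx": 0, "dy": 0, "dz": -0.1, "rx": 0, "ry": 0, "rz": 0}, {"dx": 0, "dy": 0, "dz": 0, "rx": 0, "ry": 0, "rz": 0}, {"dx": 0, "dy": 0, "dz": 0, "rx": 0, "ry": 0, "rz": 0}])

```text
clock: 8.85
position: [599.3, -80.4, 103.9]
tcp_rot: [0.708, -0.001, 0.004, -0.706]
ft_force: [0.9, -0.4, -1.5]
opening: 55.1
```

```bash
python3 s.py
```

```text
8.85 [599.3 -80.4 103.9] yaw -0.41 down [ 0.0041 -0.0032 -1.    ] [ 0.9 -0.4 -1.5] 55.1 [-0.15  0.45  1.66 -0.    1.03 -0.14]
```

Request:
jog_arm(series=[{"dx": 0, "dy": 0, "dz": -0.1, "rx": 0, "ry": 0, "rz": 0}, {"dx": 0, "dy": 0, "dz": -0.1, "rx": 0, "ry": 0, "rz": 0}, {"dx": 0, "dy": 0, "dz": 0, "rx": 0, "ry": 0, "rz": 0}, {"dx": 0, "dy": 0, "dz": 0, "rx": 0, "ry": 0, "rz": 0}, {"dx": 0, "dy": 0, "dz": 0, "rx": 0, "ry": 0, "rz": 0}])

```text
clock: 9.48
position: [599.5, -80.7, 103.5]
tcp_rot: [0.708, -0.001, 0.004, -0.706]
ft_force: [-0.6, 1.4, 1.4]
opening: 55.2
```

```bash
python3 s.py
```

```text
9.475 [599.5 -80.7 103.5] yaw -0.4 down [ 0.0055 -0.0039 -1.    ] [-0.6  1.4  1.4] 55.2 [-0.15  0.45  1.66 -0.    1.03 -0.14]
```

Contact (force up by ~3 N). Release, then rise.

Request:
jog_arm(series=[{"dx": 0, "dy": 0, "dz": 0, "rx": 0, "ry": 0, "rz": 0}, {"dx": 0, "dy": 0, "dz": 0, "rx": 0, "ry": 0, "rz": 0}, {"dx": 0, "dy": 0, "dz": 0, "rx": 0, "ry": 0, "rz": 0}, {"dx": 0, "dy": 0, "dz": 0, "rx": 0, "ry": 0, "rz": 0}, {"dx": 0, "dy": 0, "dz": 0, "rx": 0, "ry": 0, "rz": 0}], fingers=100)

```text
clock: 10.1
position: [600.5, -80.7, 103.5]
tcp_rot: [0.708, 0.0, 0.005, -0.706]
ft_force: [-0.0, 0.6, -0.4]
opening: 91.1
```

Request:
jog_arm(series=[{"dx": 0, "dy": 0, "dz": 2, "rx": 0, "ry": 0, "rz": 0}, {"dx": 0, "dy": 0, "dz": 4, "rx": 0, "ry": 0, "rz": 0}, {"dx": 0, "dy": 0, "dz": 4, "rx": 0, "ry": 0, "rz": 0}, {"dx": 0, "dy": 2, "dz": 3, "rx": 0, "ry": 0, "rz": 0}, {"dx": -0.5, "dy": 5, "dz": 0, "rx": 0, "ry": 0, "rz": 0}])

```text
clock: 10.72
position: [595.0, -11.8, 236.8]
tcp_rot: [0.708, -0.002, 0.007, -0.706]
ft_force: [0.6, 0.7, -0.7]
opening: 91.2
```

```bash
python3 s.py
```

```text
10.725 [595.  -11.8 236.8] yaw -0.7 down [ 0.0067 -0.0037 -1.    ] [ 0.6  0.7 -0.7] 91.2 [-0.04  0.34  1.48 -0.    1.32 -0.02]
```

Request:
jog_arm(series=[{"dx": -1.5, "dy": 5.5, "dz": 0, "rx": 0, "ry": 0, "rz": 0}, {"dx": -1.5, "dy": 5.5, "dz": 0, "rx": 0, "ry": 0, "rz": 0}, {"dx": -1.5, "dy": 5.5, "dz": -1, "rx": 0, "ry": 0, "rz": 0}, {"dx": -1, "dy": 5, "dz": -2, "rx": 0, "ry": 0, "rz": 0}, {"dx": 0, "dy": 2, "dz": -2, "rx": 0, "ry": 0, "rz": 0}])

```text
clock: 11.35
position: [538.9, 232.0, 188.8]
tcp_rot: [0.707, 0.001, 0.01, -0.707]
ft_force: [0.0, -0.3, 0.0]
opening: 91.3
```

```bash
python3 s.py
python3 - <<'E'
from m import *
f=env.grab_frame("scene"); save(f,"scene2.png"); W=cloud(f)
print(fit(W,(600,-80),28,60,118,50),topc(W,(600,-80),150,175))
E
python3 s.py
```

```text
11.35 [538.9 232.  188.8] yaw -0.69 down [ 1.500e-02 -6.000e-04 -9.999e-01] [ 0.  -0.3  0. ] 91.3 [ 0.39  0.35  1.59 -0.01  1.19  0.41]
([597.7, -84.2], 367, 0.9) ([600.6, -82.7, 44.8, 46.2, 13.0], [605.1, -81.3, 166.4], 366)
11.4 [537.7 233.1 185.8] yaw -0.67 down [ 1.020e-02 -7.000e-04 -9.999e-01] [-0.1  2.2 -1.2] 91.4 [ 0.39  0.35  1.59 -0.    1.19  0.41]
```

View pics/scene2.png

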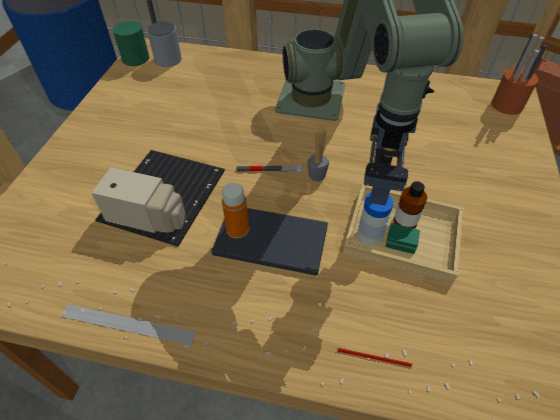

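Request:
jog_arm(series=[{"dx": -0.1, "dy": 0.9, "dz": -1, "rx": 0, "ry": 0.01, "rz": 0}, {"dx": 0, "dy": 0, "dz": 0, "rx": 0, "ry": 0, "rz": 0}, {"dx": 0, "dy": 0, "dz": -2, "rx": 0, "ry": 0, "rz": 0}, {"dx": 0, "dy": 0, "dz": -3, "rx": 0, "ry": 0, "rz": 0}, {"dx": 0, "dy": 0, "dz": -1, "rx": 0, "ry": 0, "rz": 0}])

```text
clock: 12.02
position: [539.5, 240.5, 116.9]
tcp_rot: [-0.707, 0.003, -0.007, 0.707]
ft_force: [0.2, -0.0, 0.1]
opening: 91.3
```

```bash
python3 s.py
```

```text
12.025 [539.5 240.5 116.9] yaw -0.83 down [ 5.4e-03  3.0e-04 -1.0e+00] [ 0.2 -0.   0.1] 91.3 [ 0.4   0.42  1.67 -0.    1.05  0.42]
```

Request:
jog_arm(series=[{"dx": -0.2, "dy": 0.2, "dz": -1.5, "rx": 0, "ry": 0.005, "rz": 0}, {"dx": 0, "dy": 0, "dz": -1, "rx": 0, "ry": 0, "rz": 0}, {"dx": 0, "dy": 0, "dz": 0, "rx": 0, "ry": 0, "rz": 0}, {"dx": 0, "dy": 0, "dz": 0, "rx": 0, "ry": 0, "rz": 0}, {"dx": 0, "dy": 0, "dz": 0, "rx": 0, "ry": 0, "rz": 0}])

```text
clock: 12.65
position: [539.5, 242.3, 92.8]
tcp_rot: [-0.706, 0.004, -0.007, 0.708]
ft_force: [-0.8, 0.8, 0.9]
opening: 91.3
```

```bash
python3 s.py
```

```text
12.65 [539.5 242.3  92.8] yaw -0.92 down [ 0.0042  0.0019 -1.    ] [-0.8  0.8  0.9] 91.3 [0.4  0.44 1.7  0.   0.99 0.42]
```

Request:
jog_arm(series=[{"dx": -0.2, "dy": 0, "dz": -0.5, "rx": 0, "ry": 0, "rz": 0}, {"dx": 0, "dy": 0, "dz": 0, "rx": 0, "ry": 0, "rz": 0}, {"dx": 0, "dy": 0, "dz": 0, "rx": 0, "ry": 0, "rz": 0}, {"dx": 0, "dy": 0, "dz": 0, "rx": 0, "ry": 0, "rz": 0}, {"dx": 0, "dy": 0, "dz": 0, "rx": 0, "ry": 0, "rz": 0}])

```text
clock: 13.28
position: [537.6, 242.6, 88.3]
tcp_rot: [-0.706, 0.004, -0.008, 0.708]
ft_force: [0.6, -0.4, 0.1]
opening: 91.2
```

Request:
jog_arm(series=[{"dx": 0, "dy": 0, "dz": 0, "rx": 0, "ry": 0, "rz": 0}, {"dx": 0, "dy": 0, "dz": 0, "rx": 0, "ry": 0, "rz": 0}, {"dx": 0, "dy": 0, "dz": 0, "rx": 0, "ry": 0, "rz": 0}, {"dx": 0, "dy": 0, "dz": 0, "rx": 0, "ry": 0, "rz": 0}, {"dx": 0, "dy": 0, "dz": 0, "rx": 0, "ry": 0, "rz": 0}], fingers=0)

```text
clock: 13.9
position: [537.2, 242.5, 88.2]
tcp_rot: [-0.706, 0.004, -0.007, 0.708]
ft_force: [-0.5, 0.2, 0.7]
opening: 63.5
```

```bash
python3 s.py
```

```text
13.9 [537.2 242.5  88.2] yaw -0.91 down [ 0.0046  0.0023 -1.    ] [-0.5  0.2  0.7] 63.5 [0.4  0.44 1.71 0.   0.98 0.42]
```

Request:
jog_arm(series=[{"dx": 0, "dy": 0, "dz": 1, "rx": 0, "ry": 0, "rz": 0}, {"dx": 0, "dy": 0, "dz": 2.5, "rx": 0, "ry": 0, "rz": 0}, {"dx": 0, "dy": 0, "dz": 2.5, "rx": 0, "ry": 0, "rz": 0}, {"dx": 0.5, "dy": -2, "dz": 1, "rx": 0, "ry": 0, "rz": 0}, {"dx": 1, "dy": -4, "dz": 0, "rx": 0, "ry": 0, "rz": 0}])

```text
clock: 14.52
position: [549.5, 181.1, 157.5]
tcp_rot: [0.708, -0.005, 0.003, -0.707]
ft_force: [0.7, -0.1, -5.6]
opening: 63.5
```

Request:
jog_arm(series=[{"dx": 1.5, "dy": -5, "dz": 0, "rx": 0, "ry": 0, "rz": 0}, {"dx": 1.5, "dy": -5, "dz": 0, "rx": 0, "ry": 0, "rz": 0}, {"dx": 1, "dy": -4, "dz": 0, "rx": 0, "ry": 0, "rz": 0}, {"dx": 0.5, "dy": -2.5, "dz": 0, "rx": 0, "ry": 0, "rz": 0}, {"dx": 0, "dy": 0, "dz": 0, "rx": 0, "ry": 0, "rz": 0}])

```text
clock: 15.15
position: [592.5, 2.2, 154.2]
tcp_rot: [0.709, -0.01, 0.002, -0.705]
ft_force: [0.8, 0.7, -6.0]
opening: 63.6
```

```bash
python3 s.py
```

```text
15.15 [592.5   2.2 154.2] yaw -0.93 down [-0.0111 -0.0058 -0.9999] [ 0.8  0.7 -6. ] 63.6 [-0.01  0.39  1.61 -0.01  1.15  0.01]
```

Request:
jog_arm(series=[{"dx": 0.6, "dy": 0.3, "dz": -1.5, "rx": 0.005, "ry": -0.01, "rz": 0}, {"dx": 0, "dy": 0, "dz": -2, "rx": 0, "ry": 0, "rz": 0}, {"dx": 0, "dy": 0, "dz": -0.7, "rx": 0, "ry": 0, "rz": 0}, {"dx": 0, "dy": 0, "dz": 0, "rx": 0, "ry": 0, "rz": 0}, {"dx": 0, "dy": 0, "dz": 0, "rx": 0, "ry": 0, "rz": 0}])

```text
clock: 15.78
position: [596.6, 4.6, 110.6]
tcp_rot: [0.707, -0.008, 0.004, -0.707]
ft_force: [0.1, 1.7, -5.5]
opening: 63.4
```

```bash
python3 s.py
```

```text
15.775 [596.6   4.6 110.6] yaw -0.98 down [-4.6e-03 -2.0e-04 -1.0e+00] [ 0.1  1.7 -5.5] 63.4 [-0.01  0.44  1.66 -0.    1.05  0.01]
```

Request:
jog_arm(series=[{"dx": 0.2, "dy": -0.2, "dz": -0.6, "rx": 0, "ry": -0.004, "rz": 0}, {"dx": 0, "dy": 0, "dz": -0.3, "rx": 0, "ry": 0, "rz": 0}, {"dx": 0, "dy": 0, "dz": -0.2, "rx": 0, "ry": 0, "rz": 0}, {"dx": 0, "dy": 0, "dz": 0, "rx": 0, "ry": 0, "rz": 0}, {"dx": 0, "dy": 0, "dz": 0, "rx": 0, "ry": 0, "rz": 0}])

```text
clock: 16.4
position: [599.6, 2.6, 100.2]
tcp_rot: [0.707, -0.005, 0.007, -0.707]
ft_force: [-0.7, -0.3, -5.5]
opening: 63.9
```

```bash
python3 s.py
```

```text
16.4 [599.6   2.6 100.2] yaw -0.96 down [ 2.3e-03 -2.0e-04 -1.0e+00] [-0.7 -0.3 -5.5] 63.9 [-0.01  0.45  1.67 -0.    1.02  0.  ]
```

Request:
jog_arm(series=[{"dx": 0, "dy": 0, "dz": -0.1, "rx": 0, "ry": 0, "rz": 0}, {"dx": 0, "dy": 0, "dz": -0.1, "rx": 0, "ry": 0, "rz": 0}, {"dx": 0, "dy": 0, "dz": -0.1, "rx": 0, "ry": 0, "rz": 0}, {"dx": 0, "dy": 0, "dz": 0, "rx": 0, "ry": 0, "rz": 0}, {"dx": 0, "dy": 0, "dz": 0, "rx": 0, "ry": 0, "rz": 0}])

```text
clock: 17.02
position: [599.8, 2.5, 98.3]
tcp_rot: [0.707, -0.005, 0.007, -0.707]
ft_force: [0.0, -1.0, -3.2]
opening: 63.5
```

```bash
python3 s.py
```

```text
17.025 [599.8   2.5  98.3] yaw -0.96 down [ 3.6e-03 -3.0e-04 -1.0e+00] [ 0.  -1.  -3.2] 63.5 [-0.01  0.45  1.67 -0.    1.02  0.  ]
```

Contact. Release and rise, then to the bottle (480, 325).

Request:
jog_arm(series=[{"dx": 0, "dy": 0, "dz": 0, "rx": 0, "ry": 0, "rz": 0}, {"dx": 0, "dy": 0, "dz": 0, "rx": 0, "ry": 0, "rz": 0}, {"dx": 0, "dy": 0, "dz": 0, "rx": 0, "ry": 0, "rz": 0}, {"dx": 0, "dy": 0, "dz": 0, "rx": 0, "ry": 0, "rz": 0}, {"dx": 0, "dy": 0, "dz": 0, "rx": 0, "ry": 0, "rz": 0}], fingers=100)

```text
clock: 17.65
position: [602.2, 2.6, 100.4]
tcp_rot: [0.707, -0.003, 0.009, -0.707]
ft_force: [0.6, 0.4, 0.0]
opening: 90.9
```

Request:
jog_arm(series=[{"dx": 0, "dy": 0, "dz": 2, "rx": 0, "ry": 0, "rz": 0}, {"dx": 0, "dy": 0, "dz": 4, "rx": 0, "ry": 0, "rz": 0}, {"dx": 0, "dy": 2, "dz": 3, "rx": 0, "ry": 0, "rz": 0}, {"dx": -1, "dy": 5, "dz": 0.5, "rx": 0, "ry": 0, "rz": 0}, {"dx": -2, "dy": 5.5, "dz": 0, "rx": 0, "ry": 0, "rz": 0}])

```text
clock: 18.27
position: [572.6, 127.2, 197.9]
tcp_rot: [-0.707, 0.005, -0.012, 0.707]
ft_force: [0.2, 0.5, -0.1]
opening: 91.2
```

Request:
jog_arm(series=[{"dx": -2, "dy": 5.5, "dz": 0, "rx": 0, "ry": 0, "rz": 0}, {"dx": -2, "dy": 5.5, "dz": 0, "rx": 0, "ry": 0, "rz": 0}, {"dx": -2, "dy": 5, "dz": 0, "rx": 0, "ry": 0, "rz": 0}, {"dx": -1.5, "dy": 3, "dz": 0, "rx": 0, "ry": 0, "rz": 0}, {"dx": 0, "dy": 0, "dz": 0, "rx": 0, "ry": 0, "rz": 0}])

```text
clock: 18.9
position: [493.4, 326.5, 198.6]
tcp_rot: [-0.706, 0.002, -0.011, 0.708]
ft_force: [0.5, -0.1, -1.3]
opening: 91.4
```

```bash
python3 s.py
python3 - <<'E'
from m import *
f=env.grab_frame("scene"); save(f,"scene3.png"); W=cloud(f)
print(fit(W,(600,0),32,60,145,50),topc(W,(600,0),144,160))
E
python3 s.py
```

```text
18.9 [493.4 326.5 198.6] yaw -1.12 down [ 0.0125  0.0019 -0.9999] [ 0.5 -0.1 -1.3] 91.4 [ 0.57  0.35  1.56 -0.01  1.22  0.59]
([597.7, -1.2], 619, 0.9) ([599.4, -0.7, 64.2, 60.4, 12.2], [600.9, -0.1, 149.7], 522)
18.95 [494.  325.4 198.6] yaw -1.19 down [ 0.0128  0.0015 -0.9999] [-0.5  0.4 -0.4] 91.1 [ 0.57  0.35  1.56 -0.01  1.22  0.59]
```

View pics/scene3.png

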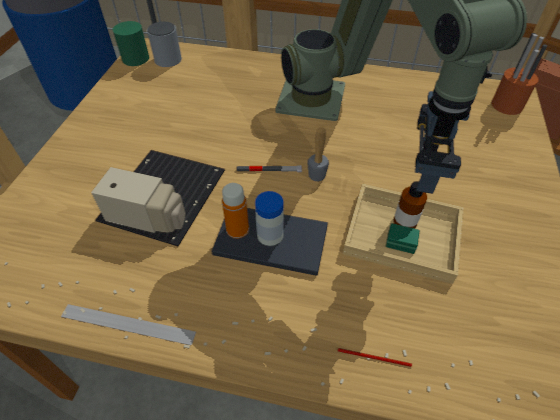

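Request:
jog_arm(series=[{"dx": -1.3, "dy": 0, "dz": -1, "rx": 0, "ry": 0.012, "rz": 0.01}, {"dx": 0, "dy": 0, "dz": -2, "rx": 0, "ry": 0, "rz": 0}, {"dx": 0, "dy": 0, "dz": -0.5, "rx": 0, "ry": 0, "rz": 0}, {"dx": 0, "dy": 0, "dz": 0, "rx": 0, "ry": 0, "rz": 0}, {"dx": 0, "dy": 0, "dz": 0, "rx": 0, "ry": 0, "rz": 0}])

```text
clock: 19.58
position: [480.7, 320.8, 162.0]
tcp_rot: [-0.707, 0.006, -0.005, 0.707]
ft_force: [-0.2, -0.3, -0.3]
opening: 91.1
```

```bash
python3 s.py
```

```text
19.575 [480.7 320.8 162. ] yaw -0.88 down [-0.0017  0.     -1.    ] [-0.2 -0.3 -0.3] 91.1 [0.57 0.36 1.64 0.   1.14 0.58]
```

Request:
jog_arm(series=[{"dx": 0, "dy": 0.4, "dz": -3, "rx": 0, "ry": 0, "rz": 0}, {"dx": 0, "dy": 0, "dz": -3, "rx": 0, "ry": 0, "rz": 0}, {"dx": 0, "dy": 0, "dz": -1, "rx": 0, "ry": 0, "rz": 0}, {"dx": 0, "dy": 0, "dz": 0, "rx": 0, "ry": 0, "rz": 0}, {"dx": 0, "dy": 0, "dz": 0, "rx": 0, "ry": 0, "rz": 0}])

```text
clock: 20.2
position: [483.9, 326.2, 95.1]
tcp_rot: [-0.705, 0.004, -0.008, 0.709]
ft_force: [0.3, 0.2, 0.3]
opening: 91.2
```

```bash
python3 s.py
```

```text
20.2 [483.9 326.2  95.1] yaw -0.94 down [ 0.0064  0.0054 -1.    ] [0.3 0.2 0.3] 91.2 [0.57 0.43 1.72 0.   0.99 0.59]
```

Request:
jog_arm(series=[{"dx": -0.4, "dy": 0, "dz": -0.9, "rx": -0.005, "ry": 0.006, "rz": 0}, {"dx": 0, "dy": 0, "dz": 0, "rx": 0, "ry": 0, "rz": 0}, {"dx": 0, "dy": 0, "dz": 0, "rx": 0, "ry": 0, "rz": 0}, {"dx": 0, "dy": 0, "dz": 0, "rx": 0, "ry": 0, "rz": 0}, {"dx": 0, "dy": 0, "dz": 0, "rx": 0, "ry": 0, "rz": 0}])

```text
clock: 20.82
position: [480.6, 326.9, 87.6]
tcp_rot: [-0.706, 0.005, -0.007, 0.708]
ft_force: [-0.2, -0.3, 0.1]
opening: 91.0
```

Request:
jog_arm(series=[{"dx": 0, "dy": 0, "dz": 0, "rx": 0, "ry": 0, "rz": 0}, {"dx": 0, "dy": 0, "dz": 0, "rx": 0, "ry": 0, "rz": 0}, {"dx": 0, "dy": 0, "dz": 0, "rx": 0, "ry": 0, "rz": 0}, {"dx": 0, "dy": 0, "dz": 0, "rx": 0, "ry": 0, "rz": 0}, {"dx": 0, "dy": 0, "dz": 0, "rx": 0, "ry": 0, "rz": 0}], fingers=0)

```text
clock: 21.45
position: [479.9, 326.8, 87.7]
tcp_rot: [-0.706, 0.005, -0.006, 0.708]
ft_force: [-0.8, -0.1, -0.0]
opening: 59.3
```

```bash
python3 s.py
```

```text
21.45 [479.9 326.8  87.7] yaw -0.95 down [ 0.0018  0.002  -1.    ] [-0.8 -0.1 -0. ] 59.3 [0.58 0.43 1.73 0.   0.97 0.59]
```

Request:
jog_arm(series=[{"dx": 0, "dy": 0, "dz": 1, "rx": 0, "ry": 0, "rz": 0}, {"dx": 0, "dy": 0, "dz": 2.5, "rx": 0, "ry": 0, "rz": 0}, {"dx": 0, "dy": 0, "dz": 3, "rx": 0, "ry": 0, "rz": 0}, {"dx": 1, "dy": -2, "dz": 1, "rx": 0, "ry": 0, "rz": 0}, {"dx": 2, "dy": -4, "dz": 0, "rx": 0, "ry": 0, "rz": 0}])

```text
clock: 22.08
position: [508.7, 266.6, 163.2]
tcp_rot: [0.707, -0.004, 0.004, -0.707]
ft_force: [0.7, 0.2, -4.8]
opening: 59.2
```

Request:
jog_arm(series=[{"dx": 2.5, "dy": -5, "dz": 0, "rx": 0, "ry": 0, "rz": 0}, {"dx": 2.5, "dy": -5, "dz": 0, "rx": 0, "ry": 0, "rz": 0}, {"dx": 2, "dy": -4, "dz": 0, "rx": 0, "ry": 0, "rz": 0}, {"dx": 1.5, "dy": -3, "dz": 0, "rx": 0, "ry": 0, "rz": 0}, {"dx": 0, "dy": 0, "dz": 0, "rx": 0, "ry": 0, "rz": 0}])

```text
clock: 22.7
position: [596.8, 87.8, 162.7]
tcp_rot: [0.708, -0.005, 0.005, -0.706]
ft_force: [0.2, 0.5, -4.2]
opening: 59.1
```

```bash
python3 s.py
```

```text
22.7 [596.8  87.8 162.7] yaw -0.79 down [-8.0e-04 -2.9e-03 -1.0e+00] [ 0.2  0.5 -4.2] 59.1 [ 0.13  0.4   1.58 -0.    1.17  0.14]
```

Request:
jog_arm(series=[{"dx": 0.1, "dy": -0.1, "dz": -1.5, "rx": 0.003, "ry": 0, "rz": 0}, {"dx": 0, "dy": 0, "dz": -2.5, "rx": 0, "ry": 0, "rz": 0}, {"dx": 0, "dy": 0, "dz": -1, "rx": 0, "ry": 0, "rz": 0}, {"dx": 0, "dy": 0, "dz": 0, "rx": 0, "ry": 0, "rz": 0}, {"dx": 0, "dy": 0, "dz": 0, "rx": 0, "ry": 0, "rz": 0}])

```text
clock: 23.32
position: [595.7, 89.5, 109.1]
tcp_rot: [-0.707, 0.005, -0.002, 0.707]
ft_force: [-0.2, 1.1, -5.0]
opening: 59.4
```

```bash
python3 s.py
```

```text
23.325 [595.7  89.5 109.1] yaw -0.6 down [-0.0039  0.001  -1.    ] [-0.2  1.1 -5. ] 59.4 [0.13 0.44 1.65 0.   1.05 0.14]
```

Request:
jog_arm(series=[{"dx": 0.2, "dy": -0.3, "dz": -0.5, "rx": 0, "ry": -0.003, "rz": 0}, {"dx": 0, "dy": 0, "dz": -0.3, "rx": 0, "ry": 0, "rz": 0}, {"dx": 0, "dy": 0, "dz": -0.2, "rx": 0, "ry": 0, "rz": 0}, {"dx": 0, "dy": 0, "dz": -0.1, "rx": 0, "ry": 0, "rz": 0}, {"dx": 0, "dy": 0, "dz": 0, "rx": 0, "ry": 0, "rz": 0}])

```text
clock: 23.95
position: [598.9, 86.6, 99.2]
tcp_rot: [-0.707, 0.003, -0.005, 0.708]
ft_force: [0.5, -0.0, -4.6]
opening: 59.1
```

```bash
python3 s.py
```

```text
23.95 [598.9  86.6  99.2] yaw -0.59 down [ 0.0028  0.0014 -1.    ] [ 0.5 -0.  -4.6] 59.1 [0.12 0.45 1.66 0.   1.02 0.13]
```

Request:
jog_arm(series=[{"dx": 0, "dy": 0, "dz": -0.1, "rx": 0, "ry": 0, "rz": 0}, {"dx": 0, "dy": 0, "dz": -0.1, "rx": 0, "ry": 0, "rz": 0}, {"dx": 0, "dy": 0, "dz": 0, "rx": 0, "ry": 0, "rz": 0}, {"dx": 0, "dy": 0, "dz": 0, "rx": 0, "ry": 0, "rz": 0}, {"dx": 0, "dy": 0, "dz": 0, "rx": 0, "ry": 0, "rz": 0}])

```text
clock: 24.58
position: [599.1, 86.6, 97.7]
tcp_rot: [-0.707, 0.002, -0.005, 0.708]
ft_force: [-1.6, 0.4, -3.7]
opening: 58.8
```

```bash
python3 s.py
```

```text
24.575 [599.1  86.6  97.7] yaw -0.59 down [ 0.0036  0.0015 -1.    ] [-1.6  0.4 -3.7] 58.8 [0.12 0.46 1.66 0.   1.02 0.13]
```

Contact beginning at the expected height; release, rise, then towards the block and look.

Request:
jog_arm(series=[{"dx": 0, "dy": 0, "dz": -0.05, "rx": 0, "ry": 0, "rz": 0}, {"dx": 0, "dy": 0, "dz": 0, "rx": 0, "ry": 0, "rz": 0}, {"dx": 0, "dy": 0, "dz": 0, "rx": 0, "ry": 0, "rz": 0}, {"dx": 0, "dy": 0, "dz": 0, "rx": 0, "ry": 0, "rz": 0}, {"dx": 0, "dy": 0, "dz": 0, "rx": 0, "ry": 0, "rz": 0}], fingers=100)

```text
clock: 25.2
position: [601.2, 86.9, 99.6]
tcp_rot: [-0.706, 0.0, -0.007, 0.708]
ft_force: [-0.5, 0.2, -1.1]
opening: 91.3
```

Request:
jog_arm(series=[{"dx": 0, "dy": 0, "dz": 2, "rx": 0, "ry": 0, "rz": 0}, {"dx": 0, "dy": 0, "dz": 4, "rx": 0, "ry": 0, "rz": 0}, {"dx": 0, "dy": 2, "dz": 3, "rx": 0, "ry": 0, "rz": 0}, {"dx": -1, "dy": 5, "dz": 0.5, "rx": 0, "ry": 0, "rz": 0}, {"dx": -1.5, "dy": 5.5, "dz": 0, "rx": 0, "ry": 0, "rz": 0}])

```text
clock: 25.82
position: [576.5, 211.3, 197.4]
tcp_rot: [-0.706, 0.003, -0.01, 0.708]
ft_force: [-0.1, -0.1, -0.0]
opening: 91.3
```

```bash
python3 s.py
python3 - <<'E'
from m import *
for n in("top","scene"):
    f=env.grab_frame(n); save(f,n+"4.png"); W=cloud(f)
    print(n,"can",topc(W,(600,-80),162,175),"jar",topc(W,(600,2),144,158),"bot",topc(W,(600,87),152,166),"botside",fit(W,(600,87),30,60,118,50))
    hsv=cv2.cvtColor(f["frame"],cv2.COLOR_RGB2HSV)
    m=(W[...,2]>42)&(W[...,2]<54)&(abs(W[...,0]-546)<45)&(abs(W[...,1]-315)<55)
    P=W[m]; print("block",len(P),cv2.minAreaRect(P[:,:2].astype(np.float32)),P.mean(0))
    g=(hsv[...,0]>60)&(hsv[...,0]<100)&(hsv[...,1]>90); q=W[m&g]
    if len(q): print(len(q),cv2.minAreaRect(q[:,:2].astype(np.float32)),q.mean(0))
E
python3 s.py
```

```text
25.825 [576.5 211.3 197.4] yaw -1.0 down [ 0.0099  0.0024 -0.9999] [-0.1 -0.1 -0. ] 91.3 [ 0.33  0.39  1.51 -0.    1.24  0.35]
top can ([599.7, -81.1, 46.3, 45.5, 0.9], [599.1, -80.3, 169.9], 318) jar ([599.2, 2.3, 62.6, 61.6, 44.1], [599.2, 2.1, 150.5], 544) bot ([598.8, 85.2, 30.6, 29.9, 27.2], [598.5, 84.7, 158.3], 140) botside ([599.3, 85.4], 100, 0.3)
block 75 ((556.6521606445312, 344.7048645019531), (20.18407440185547, 43.63248062133789), 62.614864349365234) [557.42755236 343.40944007  48.2100306 ]
42 ((557.7736206054688, 343.1268615722656), (16.41156005859375, 34.151084899902344), 59.205142974853516) [556.77965489 342.17800649  48.22219642]
scene can ([600.3, -83.1, 46.7, 44.3, 15.6], [602.2, -82.4, 168.9], 292) jar ([598.2, -1.0, 65.1, 60.4, 12.2], [600.7, -0.2, 149.7], 519) bot ([598.1, 82.4, 31.7, 28.6, 9.5], [599.7, 82.7, 157.3], 143) botside ([596.7, 82.0], 401, 0.9)
block 521 ((544.8770141601562, 314.68280029296875), (69.94119262695312, 52.82894515991211), 84.24663543701172) [546.8927201  314.38698224  47.55085751]
495 ((546.4689331054688, 314.57171630859375), (69.20061492919922, 50.12689971923828), 85.51171112060547) [547.92546171 314.63595666  47.5833249 ]
25.925 [574.8 215.1 197. ] yaw -0.61 down [ 0.0082  0.0044 -1.    ] [ 0.3 -0.3 -0.9] 91.5 [0.34 0.39 1.51 0.   1.24 0.35]
```

View pics/top4.png

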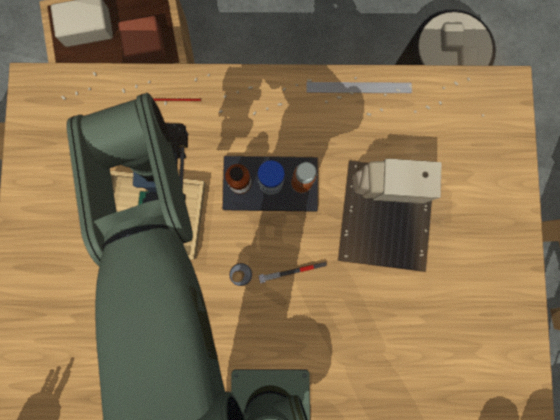

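View pics/scene4.png

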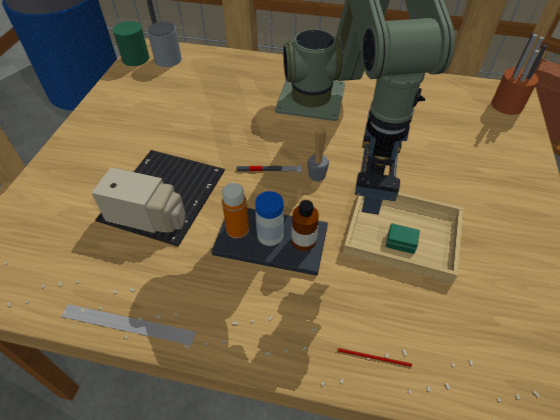

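Request:
jog_arm(series=[{"dx": -0.8, "dy": 4, "dz": 0, "rx": 0, "ry": 0, "rz": -0.04}, {"dx": -0.8, "dy": 4, "dz": -1, "rx": 0, "ry": 0.005, "rz": -0.03}, {"dx": -0.6, "dy": 1.5, "dz": -3, "rx": 0, "ry": 0, "rz": 0}, {"dx": 0, "dy": 0, "dz": -3, "rx": 0, "ry": 0, "rz": 0}, {"dx": 0, "dy": 0, "dz": -1, "rx": 0, "ry": 0, "rz": 0}], fingers=80)

```text
clock: 26.55
position: [553.3, 311.8, 116.1]
tcp_rot: [-0.705, 0.026, -0.031, 0.708]
ft_force: [-0.2, -0.4, -0.6]
opening: 72.9
```

```bash
python3 s.py
```

```text
26.55 [553.3 311.8 116.1] yaw -4.68 down [ 0.0072  0.0034 -1.    ] [-0.2 -0.4 -0.6] 72.9 [ 0.5   0.48  1.57 -0.    1.09  0.58]
```

Request:
jog_arm(series=[{"dx": -0.6, "dy": 0.5, "dz": -2, "rx": -0.003, "ry": 0.007, "rz": -0.005}, {"dx": 0, "dy": 0, "dz": -2, "rx": 0, "ry": 0, "rz": 0}, {"dx": 0, "dy": 0, "dz": 0, "rx": 0, "ry": 0, "rz": 0}, {"dx": 0, "dy": 0, "dz": 0, "rx": 0, "ry": 0, "rz": 0}, {"dx": 0, "dy": 0, "dz": 0, "rx": 0, "ry": 0, "rz": 0}])

```text
clock: 27.18
position: [548.5, 316.7, 76.2]
tcp_rot: [-0.706, 0.031, -0.032, 0.707]
ft_force: [0.0, -0.4, 0.1]
opening: 72.9
```

```bash
python3 s.py
```

```text
27.175 [548.5 316.7  76.2] yaw -5.13 down [ 0.0024  0.0018 -1.    ] [ 0.  -0.4  0.1] 72.9 [0.51 0.52 1.61 0.   1.01 0.59]
```

Request:
jog_arm(series=[{"dx": -0.1, "dy": 0, "dz": -2, "rx": 0, "ry": 0.003, "rz": 0}, {"dx": 0, "dy": 0, "dz": -2, "rx": 0, "ry": 0, "rz": 0}, {"dx": 0, "dy": 0, "dz": -1, "rx": 0, "ry": 0, "rz": 0}, {"dx": 0, "dy": 0, "dz": 0, "rx": 0, "ry": 0, "rz": 0}, {"dx": 0, "dy": 0, "dz": 0, "rx": 0, "ry": 0, "rz": 0}])

```text
clock: 27.8
position: [550.5, 318.2, 29.8]
tcp_rot: [-0.704, 0.029, -0.034, 0.709]
ft_force: [-0.3, 0.1, -0.1]
opening: 73.5
```

```bash
python3 s.py
```

```text
27.8 [550.5 318.2  29.8] yaw -5.16 down [ 0.0076  0.0064 -1.    ] [-0.3  0.1 -0.1] 73.5 [0.5  0.57 1.66 0.   0.9  0.59]
```

Request:
jog_arm(series=[{"dx": -0.3, "dy": 0, "dz": -1, "rx": -0.006, "ry": 0.007, "rz": 0}, {"dx": 0, "dy": 0, "dz": -0.3, "rx": 0, "ry": 0, "rz": 0}, {"dx": 0, "dy": 0, "dz": 0, "rx": 0, "ry": 0, "rz": 0}, {"dx": 0, "dy": 0, "dz": 0, "rx": 0, "ry": 0, "rz": 0}, {"dx": 0, "dy": 0, "dz": 0, "rx": 0, "ry": 0, "rz": 0}])

```text
clock: 28.42
position: [548.1, 318.7, 17.2]
tcp_rot: [-0.706, 0.031, -0.033, 0.707]
ft_force: [0.0, -0.5, -0.3]
opening: 72.7
```

Request:
jog_arm(series=[{"dx": 0, "dy": 0, "dz": 0, "rx": 0, "ry": 0, "rz": 0}, {"dx": 0, "dy": 0, "dz": 0, "rx": 0, "ry": 0, "rz": 0}, {"dx": 0, "dy": 0, "dz": 0, "rx": 0, "ry": 0, "rz": 0}, {"dx": 0, "dy": 0, "dz": 0, "rx": 0, "ry": 0, "rz": 0}, {"dx": 0, "dy": 0, "dz": 0, "rx": 0, "ry": 0, "rz": 0}], fingers=0)

```text
clock: 29.05
position: [547.3, 318.6, 17.4]
tcp_rot: [-0.706, 0.032, -0.032, 0.707]
ft_force: [-0.1, 0.0, -0.1]
opening: 49.9
```

```bash
python3 s.py
```

```text
29.05 [547.3 318.6  17.4] yaw -5.18 down [ 6.0e-04  1.1e-03 -1.0e+00] [-0.1  0.  -0.1] 49.9 [0.51 0.58 1.67 0.   0.89 0.6 ]
```

Request:
jog_arm(series=[{"dx": 0, "dy": 0, "dz": 1, "rx": 0, "ry": 0, "rz": 0}, {"dx": 0, "dy": 0, "dz": 4, "rx": 0, "ry": 0, "rz": 0}, {"dx": 0, "dy": 0, "dz": 5, "rx": 0, "ry": 0, "rz": 0}, {"dx": 0, "dy": 0, "dz": 5, "rx": 0, "ry": 0, "rz": 0}, {"dx": 0, "dy": 0, "dz": 5, "rx": 0, "ry": 0, "rz": 0}])

```text
clock: 29.68
position: [544.1, 315.8, 217.9]
tcp_rot: [0.709, -0.035, 0.029, -0.704]
ft_force: [2.1, 0.7, -2.7]
opening: 49.6
```

Request:
jog_arm(series=[{"dx": 0, "dy": -2, "dz": 2, "rx": 0, "ry": 0, "rz": 0}, {"dx": -0.5, "dy": -4, "dz": 0, "rx": 0, "ry": 0, "rz": 0}, {"dx": -1, "dy": -5.5, "dz": 0, "rx": 0, "ry": 0, "rz": 0}, {"dx": -1, "dy": -5.5, "dz": 0, "rx": 0, "ry": 0, "rz": 0}, {"dx": -1, "dy": -5.5, "dz": 0, "rx": 0, "ry": 0, "rz": 0}])

```text
clock: 30.3
position: [510.9, 88.7, 245.5]
tcp_rot: [0.707, -0.027, 0.032, -0.706]
ft_force: [-0.0, 0.1, -2.1]
opening: 49.8
```

```bash
python3 s.py
```

```text
30.3 [510.9  88.7 245.5] yaw -4.76 down [ 0.0064 -0.0013 -1.    ] [-0.   0.1 -2.1] 49.8 [ 0.15  0.21  1.64 -0.    1.29  0.23]
```

Request:
jog_arm(series=[{"dx": -1, "dy": -5.5, "dz": 0, "rx": 0, "ry": 0, "rz": 0}, {"dx": -1, "dy": -5.5, "dz": 0, "rx": 0, "ry": 0, "rz": 0}, {"dx": -1, "dy": -5.5, "dz": 0, "rx": 0, "ry": 0, "rz": 0}, {"dx": -1, "dy": -5.5, "dz": 0, "rx": 0, "ry": 0, "rz": 0}, {"dx": -0.8, "dy": -5, "dz": 0, "rx": 0, "ry": 0, "rz": 0}])

```text
clock: 30.92
position: [459.5, -190.8, 247.8]
tcp_rot: [0.708, -0.025, 0.033, -0.705]
ft_force: [1.5, 0.1, -3.2]
opening: 49.7
```

```bash
python3 s.py
```

```text
30.925 [ 459.5 -190.8  247.8] yaw -4.72 down [ 0.0116 -0.0044 -0.9999] [ 1.5  0.1 -3.2] 49.7 [-0.42  0.17  1.68  0.    1.28 -0.34]
```

Request:
jog_arm(series=[{"dx": -0.4, "dy": -4.5, "dz": -1, "rx": 0.004, "ry": 0.01, "rz": 0}, {"dx": -0.3, "dy": -4, "dz": -2, "rx": 0, "ry": 0, "rz": 0}, {"dx": 0, "dy": -3, "dz": -3, "rx": 0, "ry": 0, "rz": 0}, {"dx": 0, "dy": 0, "dz": -3, "rx": 0, "ry": 0, "rz": 0}, {"dx": 0, "dy": 0, "dz": -1, "rx": 0, "ry": 0, "rz": 0}])

```text
clock: 31.55
position: [450.6, -315.0, 148.0]
tcp_rot: [0.708, -0.029, 0.034, -0.704]
ft_force: [-0.4, -0.2, -2.4]
opening: 49.6
```

```bash
python3 s.py
python3 - <<'E'
from m import *
f=env.grab_frame("scene"); save(f,"scene5.png")
E
python3 s.py
```

```text
31.55 [ 450.6 -315.   148. ] yaw -5.11 down [ 0.0067 -0.0058 -1.    ] [-0.4 -0.2 -2.4] 49.6 [-0.63  0.33  1.73 -0.    1.08 -0.54]
31.6 [ 450.7 -315.   147.6] yaw -5.08 down [ 0.0066 -0.006  -1.    ] [ 0.4  0.2 -3.2] 50.0 [-0.63  0.33  1.73 -0.    1.07 -0.54]
```

View pics/scene5.png

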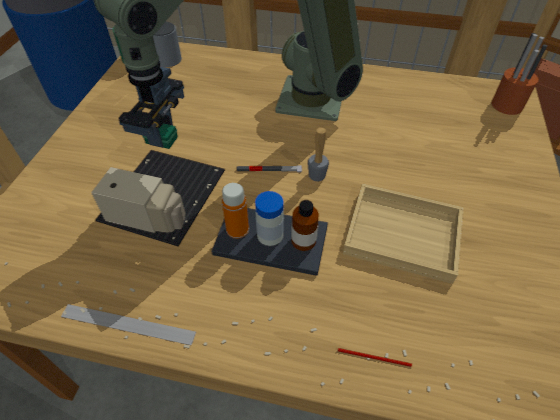

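Request:
jog_arm(series=[{"dx": -0.1, "dy": 0, "dz": -2, "rx": 0.006, "ry": 0.006, "rz": 0}, {"dx": 0, "dy": 0, "dz": -4, "rx": 0, "ry": 0, "rz": 0}, {"dx": 0, "dy": 0, "dz": -3, "rx": 0, "ry": 0, "rz": 0}, {"dx": 0, "dy": 0, "dz": -1, "rx": 0, "ry": 0, "rz": 0}, {"dx": 0, "dy": 0, "dz": 0, "rx": 0, "ry": 0, "rz": 0}])

```text
clock: 32.22
position: [452.7, -315.1, 47.5]
tcp_rot: [0.708, -0.028, 0.033, -0.705]
ft_force: [-0.5, 0.7, -1.2]
opening: 49.7
```

```bash
python3 s.py
```

```text
32.225 [ 452.7 -315.1   47.5] yaw -4.89 down [ 0.0072 -0.0048 -1.    ] [-0.5  0.7 -1.2] 49.7 [-0.63  0.44  1.85  0.    0.84 -0.54]
```

Request:
jog_arm(series=[{"dx": -0.4, "dy": 0, "dz": -1.2, "rx": 0.005, "ry": 0.007, "rz": 0}, {"dx": 0, "dy": 0, "dz": -0.8, "rx": 0, "ry": 0, "rz": 0}, {"dx": 0, "dy": 0, "dz": 0, "rx": 0, "ry": 0, "rz": 0}, {"dx": 0, "dy": 0, "dz": 0, "rx": 0, "ry": 0, "rz": 0}, {"dx": 0, "dy": 0, "dz": 0, "rx": 0, "ry": 0, "rz": 0}])

```text
clock: 32.85
position: [450.6, -316.6, 29.2]
tcp_rot: [0.708, -0.028, 0.032, -0.705]
ft_force: [0.4, -0.5, -2.2]
opening: 49.5
```

```bash
python3 s.py
```

```text
32.85 [ 450.6 -316.6   29.2] yaw -4.88 down [ 0.0049 -0.0034 -1.    ] [ 0.4 -0.5 -2.2] 49.5 [-0.63  0.46  1.87  0.    0.81 -0.55]
```

Request:
jog_arm(series=[{"dx": -0.1, "dy": 0, "dz": -0.7, "rx": 0.003, "ry": 0.004, "rz": 0}, {"dx": 0, "dy": 0, "dz": -0.3, "rx": 0, "ry": 0, "rz": 0}, {"dx": 0, "dy": 0, "dz": -0.2, "rx": 0, "ry": 0, "rz": 0}, {"dx": 0, "dy": 0, "dz": 0, "rx": 0, "ry": 0, "rz": 0}, {"dx": 0, "dy": 0, "dz": 0, "rx": 0, "ry": 0, "rz": 0}])

```text
clock: 33.48
position: [449.6, -316.7, 16.5]
tcp_rot: [0.707, -0.03, 0.03, -0.706]
ft_force: [0.2, -0.8, -2.7]
opening: 49.7
```

```bash
python3 s.py
```

```text
33.475 [ 449.6 -316.7   16.5] yaw -4.88 down [ 1.e-03 -4.e-04 -1.e+00] [ 0.2 -0.8 -2.7] 49.7 [-0.63  0.48  1.88  0.    0.78 -0.55]
```

Request:
jog_arm(series=[{"dx": 0, "dy": 0, "dz": -0.1, "rx": 0, "ry": 0, "rz": 0}, {"dx": 0, "dy": 0, "dz": -0.1, "rx": 0, "ry": 0, "rz": 0}, {"dx": 0, "dy": 0, "dz": 0, "rx": 0, "ry": 0, "rz": 0}, {"dx": 0, "dy": 0, "dz": 0, "rx": 0, "ry": 0, "rz": 0}, {"dx": 0, "dy": 0, "dz": 0, "rx": 0, "ry": 0, "rz": 0}])

```text
clock: 34.1
position: [449.9, -316.9, 15.4]
tcp_rot: [0.707, -0.029, 0.031, -0.706]
ft_force: [0.2, -0.5, -0.6]
opening: 50.0
```

```bash
python3 s.py
```

```text
34.1 [ 449.9 -316.9   15.4] yaw -4.87 down [ 0.0018 -0.001  -1.    ] [ 0.2 -0.5 -0.6] 50.0 [-0.63  0.48  1.88  0.    0.78 -0.55]
```

Contact. Release and rise straight up.

Request:
jog_arm(series=[{"dx": 0, "dy": 0, "dz": 0, "rx": 0, "ry": 0, "rz": 0}, {"dx": 0, "dy": 0, "dz": 0, "rx": 0, "ry": 0, "rz": 0}, {"dx": 0, "dy": 0, "dz": 0, "rx": 0, "ry": 0, "rz": 0}, {"dx": 0, "dy": 0, "dz": 0, "rx": 0, "ry": 0, "rz": 0}, {"dx": 0, "dy": 0, "dz": 0, "rx": 0, "ry": 0, "rz": 0}], fingers=85)

```text
clock: 34.72
position: [450.9, -317.6, 16.2]
tcp_rot: [0.707, -0.029, 0.032, -0.706]
ft_force: [-0.1, 0.5, -0.8]
opening: 77.5
```

Request:
jog_arm(series=[{"dx": 0, "dy": 0, "dz": 2, "rx": 0, "ry": 0, "rz": 0}, {"dx": 0, "dy": 0, "dz": 4, "rx": 0, "ry": 0, "rz": 0}, {"dx": 0, "dy": 0, "dz": 6, "rx": 0, "ry": 0, "rz": 0}, {"dx": 0, "dy": 0, "dz": 6, "rx": 0, "ry": 0, "rz": 0}, {"dx": 0, "dy": 0, "dz": 5, "rx": 0, "ry": 0, "rz": 0}])

```text
clock: 35.35
position: [447.3, -315.0, 248.2]
tcp_rot: [-0.705, 0.032, -0.028, 0.708]
ft_force: [1.7, -0.6, -0.6]
opening: 77.3
```

```bash
python3 s.py
python3 - <<'E'
from m import *
f=env.grab_frame("scene"); save(f,"scene6.png"); W=cloud(f)
print("block",rect(W,(450,-317),40,54,60),"lime",rect(W,(590,-330),100,125,150))
E
python3 s.py
```

```text
35.35 [ 447.3 -315.   248.2] yaw -4.87 down [-0.0051  0.0039 -1.    ] [ 1.7 -0.6 -0.6] 77.3 [-0.63  0.26  1.56  0.    1.32 -0.55]
block [450.2, -320.3, 71.8, 53.4, 84.1, 46.0, 368.0] lime [596.1, -334.2, 179.4, 94.0, 85.9, 117.3, 2323.0]
35.4 [ 450.  -316.9  255.4] yaw -4.87 down [ 0.0053 -0.0036 -1.    ] [ 2.  -2.4  3.6] 77.4 [-0.63  0.25  1.55  0.    1.33 -0.55]
```

View pics/scene6.png

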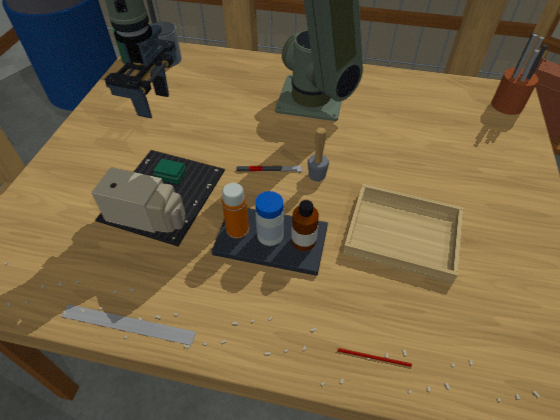

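Request:
jog_arm(series=[{"dx": 1, "dy": 2.5, "dz": 0, "rx": 0, "ry": 0, "rz": 0.02}, {"dx": 1.5, "dy": 4.5, "dz": 0, "rx": 0, "ry": 0, "rz": 0.02}, {"dx": 1.8, "dy": 5.2, "dz": 0, "rx": 0, "ry": 0, "rz": 0.02}, {"dx": 1.8, "dy": 5.2, "dz": 0, "rx": 0, "ry": 0, "rz": 0}, {"dx": 1.8, "dy": 5.2, "dz": 0, "rx": 0, "ry": 0, "rz": 0}], fingers=100)

```text
clock: 36.02
position: [530.5, -88.7, 257.4]
tcp_rot: [0.71, -0.007, 0.015, -0.704]
ft_force: [0.8, -0.5, 0.0]
opening: 91.1
```

```bash
python3 s.py
```

```text
36.025 [530.5 -88.7 257.4] yaw -1.78 down [ 0.0119 -0.0076 -0.9999] [ 0.8 -0.5  0. ] 91.1 [-0.18  0.23  1.58 -0.01  1.32 -0.15]
```

Request:
jog_arm(series=[{"dx": 1.8, "dy": 5, "dz": 0, "rx": 0, "ry": 0, "rz": 0}, {"dx": 1.8, "dy": 5, "dz": 0, "rx": 0.005, "ry": 0.01, "rz": 0.015}, {"dx": 1.8, "dy": 4.5, "dz": -1, "rx": 0, "ry": 0, "rz": 0}, {"dx": 1, "dy": 2, "dz": -2, "rx": 0, "ry": 0, "rz": 0}, {"dx": 0, "dy": 0, "dz": -1.5, "rx": 0, "ry": 0, "rz": 0}])

```text
clock: 36.65
position: [596.3, 84.6, 209.8]
tcp_rot: [0.708, -0.002, 0.005, -0.706]
ft_force: [-0.5, 0.1, 0.4]
opening: 91.4
```

```bash
python3 s.py
```

```text
36.65 [596.3  84.6 209.8] yaw -0.6 down [ 0.0034 -0.0033 -1.    ] [-0.5  0.1  0.4] 91.4 [ 0.12  0.36  1.51 -0.    1.27  0.14]
```

Request:
jog_arm(series=[{"dx": 0.3, "dy": 0.1, "dz": -2, "rx": 0.003, "ry": 0.003, "rz": 0}, {"dx": 0, "dy": 0, "dz": -3, "rx": 0, "ry": 0, "rz": 0}, {"dx": 0, "dy": 0, "dz": -3, "rx": 0, "ry": 0, "rz": 0}, {"dx": 0, "dy": 0, "dz": -1, "rx": 0, "ry": 0, "rz": 0}, {"dx": 0, "dy": 0, "dz": 0, "rx": 0, "ry": 0, "rz": 0}])

```text
clock: 37.28
position: [595.0, 76.9, 113.5]
tcp_rot: [0.709, -0.008, 0.003, -0.705]
ft_force: [-0.3, 0.3, 1.0]
opening: 91.1
```

```bash
python3 s.py
```

```text
37.275 [595.   76.9 113.5] yaw -0.96 down [-0.0071 -0.0052 -1.    ] [-0.3  0.3  1. ] 91.1 [ 0.11  0.44  1.65 -0.    1.06  0.13]
```

Request:
jog_arm(series=[{"dx": 0.4, "dy": 0.8, "dz": -1, "rx": 0.005, "ry": -0.007, "rz": 0}, {"dx": 0, "dy": 0, "dz": -0.6, "rx": 0, "ry": 0, "rz": 0}, {"dx": 0, "dy": 0, "dz": 0, "rx": 0, "ry": 0, "rz": 0}, {"dx": 0, "dy": 0, "dz": 0, "rx": 0, "ry": 0, "rz": 0}, {"dx": 0, "dy": 0, "dz": 0, "rx": 0, "ry": 0, "rz": 0}])

```text
clock: 37.9
position: [601.2, 85.2, 99.5]
tcp_rot: [-0.707, 0.004, -0.008, 0.707]
ft_force: [0.2, 0.2, 0.1]
opening: 91.7
```

```bash
python3 s.py
```

```text
37.9 [601.2  85.2  99.5] yaw -0.97 down [ 6.2e-03  7.0e-04 -1.0e+00] [0.2 0.2 0.1] 91.7 [ 0.12  0.46  1.66 -0.    1.02  0.14]
```

Request:
jog_arm(series=[{"dx": -0.1, "dy": 0.1, "dz": -0.2, "rx": 0, "ry": 0.006, "rz": 0}, {"dx": 0, "dy": 0, "dz": 0, "rx": 0, "ry": 0, "rz": 0}, {"dx": 0, "dy": 0, "dz": 0, "rx": 0, "ry": 0, "rz": 0}, {"dx": 0, "dy": 0, "dz": 0, "rx": 0, "ry": 0, "rz": 0}, {"dx": 0, "dy": 0, "dz": 0, "rx": 0, "ry": 0, "rz": 0}])

```text
clock: 38.52
position: [600.3, 86.3, 97.7]
tcp_rot: [-0.707, 0.006, -0.006, 0.707]
ft_force: [-0.3, -1.2, 0.0]
opening: 91.2
```

Request:
jog_arm(series=[{"dx": 0, "dy": 0, "dz": 0, "rx": 0, "ry": 0, "rz": 0}, {"dx": 0, "dy": 0, "dz": 0, "rx": 0, "ry": 0, "rz": 0}, {"dx": 0, "dy": 0, "dz": 0, "rx": 0, "ry": 0, "rz": 0}, {"dx": 0, "dy": 0, "dz": 0, "rx": 0, "ry": 0, "rz": 0}, {"dx": 0, "dy": 0, "dz": 0, "rx": 0, "ry": 0, "rz": 0}], fingers=0)

```text
clock: 39.15
position: [599.3, 86.3, 97.7]
tcp_rot: [-0.707, 0.007, -0.005, 0.707]
ft_force: [-0.1, 0.2, -0.6]
opening: 59.4
```

```bash
python3 s.py
```

```text
39.15 [599.3  86.3  97.7] yaw -0.97 down [-1.6e-03  7.0e-04 -1.0e+00] [-0.1  0.2 -0.6] 59.4 [0.12 0.46 1.66 0.   1.03 0.14]
```

Request:
jog_arm(series=[{"dx": 0, "dy": 0, "dz": 1, "rx": 0, "ry": 0, "rz": 0}, {"dx": 0, "dy": 0, "dz": 2.5, "rx": 0, "ry": 0, "rz": 0}, {"dx": 0, "dy": 0, "dz": 2.5, "rx": 0, "ry": 0, "rz": 0}, {"dx": -1, "dy": 2, "dz": 1, "rx": 0, "ry": 0, "rz": 0}, {"dx": -2, "dy": 4, "dz": 0, "rx": 0, "ry": 0, "rz": 0}])

```text
clock: 39.78
position: [568.3, 145.9, 167.4]
tcp_rot: [-0.707, 0.01, -0.006, 0.707]
ft_force: [-0.7, 1.8, -5.1]
opening: 59.2
```

Request:
jog_arm(series=[{"dx": -2.5, "dy": 5, "dz": 0, "rx": 0, "ry": 0, "rz": 0}, {"dx": -2.5, "dy": 5, "dz": 0, "rx": 0, "ry": 0, "rz": 0}, {"dx": -2, "dy": 4, "dz": 0, "rx": 0, "ry": 0, "rz": 0}, {"dx": -1, "dy": 2, "dz": 0, "rx": 0, "ry": 0, "rz": 0}, {"dx": 0, "dy": 0, "dz": 0, "rx": 0, "ry": 0, "rz": 0}])

```text
clock: 40.4
position: [478.7, 315.7, 165.1]
tcp_rot: [-0.707, 0.01, -0.002, 0.707]
ft_force: [0.3, -0.7, -5.5]
opening: 59.1
```

```bash
python3 s.py
```

```text
40.4 [478.7 315.7 165.1] yaw -0.95 down [-1.170e-02  7.000e-04 -9.999e-01] [ 0.3 -0.7 -5.5] 59.1 [0.56 0.36 1.64 0.01 1.16 0.57]
```

Request:
jog_arm(series=[{"dx": 0, "dy": 1, "dz": -1.5, "rx": 0, "ry": -0.011, "rz": 0}, {"dx": 0, "dy": 0, "dz": -2.5, "rx": 0, "ry": 0, "rz": 0}, {"dx": 0, "dy": 0, "dz": -2, "rx": 0, "ry": 0, "rz": 0}, {"dx": 0, "dy": 0, "dz": -0.3, "rx": 0, "ry": 0, "rz": 0}, {"dx": 0, "dy": 0, "dz": 0, "rx": 0, "ry": 0, "rz": 0}])

```text
clock: 41.02
position: [477.8, 324.2, 100.1]
tcp_rot: [0.708, -0.006, 0.005, -0.706]
ft_force: [-0.0, 0.2, -4.2]
opening: 59.2
```

```bash
python3 s.py
```

```text
41.025 [477.8 324.2 100.1] yaw -0.97 down [-0.0013 -0.0017 -1.    ] [-0.   0.2 -4.2] 59.2 [ 0.58  0.42  1.72 -0.    1.01  0.59]
```

Request:
jog_arm(series=[{"dx": 0.2, "dy": 0.2, "dz": -0.6, "rx": 0, "ry": 0, "rz": 0}, {"dx": 0, "dy": 0, "dz": -0.3, "rx": 0, "ry": 0, "rz": 0}, {"dx": 0, "dy": 0, "dz": -0.2, "rx": 0, "ry": 0, "rz": 0}, {"dx": 0, "dy": 0, "dz": 0, "rx": 0, "ry": 0, "rz": 0}, {"dx": 0, "dy": 0, "dz": 0, "rx": 0, "ry": 0, "rz": 0}])

```text
clock: 41.65
position: [481.3, 326.8, 90.5]
tcp_rot: [-0.707, 0.005, -0.007, 0.707]
ft_force: [-0.2, -0.3, -3.7]
opening: 59.2
```

```bash
python3 s.py
```

```text
41.65 [481.3 326.8  90.5] yaw -0.99 down [ 2.1e-03  4.0e-04 -1.0e+00] [-0.2 -0.3 -3.7] 59.2 [ 0.58  0.43  1.73 -0.    0.98  0.6 ]
```

Request:
jog_arm(series=[{"dx": -0.1, "dy": 0, "dz": -0.1, "rx": 0, "ry": 0.002, "rz": 0}, {"dx": 0, "dy": 0, "dz": -0.1, "rx": 0, "ry": 0, "rz": 0}, {"dx": 0, "dy": 0, "dz": -0.1, "rx": 0, "ry": 0, "rz": 0}, {"dx": 0, "dy": 0, "dz": 0, "rx": 0, "ry": 0, "rz": 0}, {"dx": 0, "dy": 0, "dz": 0, "rx": 0, "ry": 0, "rz": 0}])

```text
clock: 42.28
position: [480.4, 326.9, 87.7]
tcp_rot: [-0.707, 0.006, -0.006, 0.707]
ft_force: [0.4, 0.1, -4.2]
opening: 59.4
```

```bash
python3 s.py
```

```text
42.275 [480.4 326.9  87.7] yaw -0.99 down [ 5.e-04  7.e-04 -1.e+00] [ 0.4  0.1 -4.2] 59.4 [0.58 0.43 1.73 0.   0.98 0.59]
```

Request:
jog_arm(series=[{"dx": 0, "dy": 0, "dz": -0.1, "rx": 0, "ry": 0, "rz": 0}, {"dx": 0, "dy": 0, "dz": 0, "rx": 0, "ry": 0, "rz": 0}, {"dx": 0, "dy": 0, "dz": 0, "rx": 0, "ry": 0, "rz": 0}, {"dx": 0, "dy": 0, "dz": 0, "rx": 0, "ry": 0, "rz": 0}, {"dx": 0, "dy": 0, "dz": 0, "rx": 0, "ry": 0, "rz": 0}])

```text
clock: 42.9
position: [480.3, 327.1, 87.7]
tcp_rot: [-0.707, 0.006, -0.006, 0.708]
ft_force: [-1.6, -0.3, -1.4]
opening: 59.2
```

```bash
python3 s.py
```

```text
42.9 [480.3 327.1  87.7] yaw -1.0 down [ 9.0e-04  1.3e-03 -1.0e+00] [-1.6 -0.3 -1.4] 59.2 [0.58 0.43 1.73 0.   0.98 0.59]
```

Contact. Release, rise, go to the jar (599.5, 2.5).

Request:
jog_arm(series=[{"dx": 0, "dy": 0, "dz": 0, "rx": 0, "ry": 0, "rz": 0}, {"dx": 0, "dy": 0, "dz": 0, "rx": 0, "ry": 0, "rz": 0}, {"dx": 0, "dy": 0, "dz": 0, "rx": 0, "ry": 0, "rz": 0}, {"dx": 0, "dy": 0, "dz": 0, "rx": 0, "ry": 0, "rz": 0}, {"dx": 0, "dy": 0, "dz": 0, "rx": 0, "ry": 0, "rz": 0}], fingers=100)

```text
clock: 43.52
position: [482.1, 327.9, 89.0]
tcp_rot: [-0.706, 0.004, -0.008, 0.708]
ft_force: [0.3, -0.3, -1.1]
opening: 91.3
```

Request:
jog_arm(series=[{"dx": 0, "dy": 0, "dz": 2, "rx": 0, "ry": 0, "rz": 0}, {"dx": 0, "dy": 0, "dz": 4, "rx": 0, "ry": 0, "rz": 0}, {"dx": 0, "dy": 0, "dz": 4, "rx": 0, "ry": 0, "rz": 0}, {"dx": 1, "dy": -4, "dz": 2, "rx": 0, "ry": 0, "rz": 0}, {"dx": 2, "dy": -5.5, "dz": 0, "rx": 0, "ry": 0, "rz": 0}])

```text
clock: 44.15
position: [511.5, 233.6, 212.1]
tcp_rot: [-0.706, 0.002, -0.006, 0.708]
ft_force: [0.9, 0.3, -0.9]
opening: 91.5
```

Request:
jog_arm(series=[{"dx": 2, "dy": -5.5, "dz": 0, "rx": 0, "ry": 0, "rz": 0}, {"dx": 2, "dy": -5.5, "dz": 0, "rx": 0, "ry": 0, "rz": 0}, {"dx": 2, "dy": -5.5, "dz": 0, "rx": 0, "ry": 0, "rz": 0}, {"dx": 2, "dy": -4, "dz": 0, "rx": 0, "ry": 0, "rz": 0}, {"dx": 0, "dy": -0.5, "dz": 0, "rx": 0, "ry": 0, "rz": 0}])

```text
clock: 44.78
position: [594.3, 14.0, 213.3]
tcp_rot: [-0.706, 0.002, -0.008, 0.708]
ft_force: [-0.4, 0.1, 0.6]
opening: 91.5
```

```bash
python3 s.py
python3 - <<'E'
from m import *
f=env.grab_frame("scene"); save(f,"scene7.png"); W=cloud(f)
print("bot",fit(W,(480,324),30,50,100),"was 477.5,322.3")
E
python3 s.py
```

```text
44.775 [594.3  14.  213.3] yaw -0.79 down [ 0.0092  0.0035 -1.    ] [-0.4  0.1  0.6] 91.5 [0.   0.35 1.53 0.   1.26 0.01]
bot ([478.4, 322.7], 353, 1.0) was 477.5,322.3
44.825 [593.6  14.7 213.3] yaw -0.74 down [ 0.0085  0.0036 -1.    ] [-0.  -0.4 -0.9] 91.2 [0.   0.35 1.53 0.   1.26 0.02]
```

View pics/scene7.png

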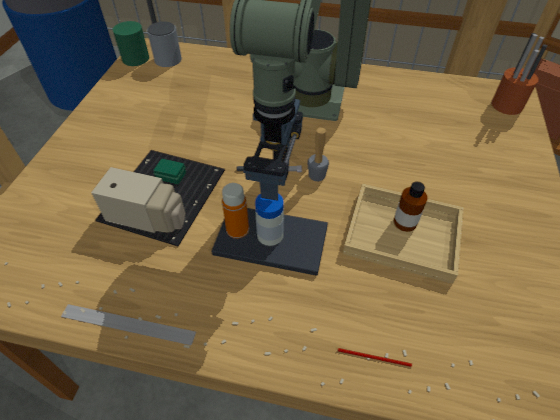

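Request:
jog_arm(series=[{"dx": 0.5, "dy": -1.2, "dz": -1, "rx": -0.003, "ry": 0.008, "rz": 0}, {"dx": 0, "dy": 0, "dz": -2, "rx": 0, "ry": 0, "rz": 0}, {"dx": 0, "dy": 0, "dz": 0, "rx": 0, "ry": 0, "rz": 0}, {"dx": 0, "dy": 0, "dz": 0, "rx": 0, "ry": 0, "rz": 0}, {"dx": 0, "dy": 0, "dz": 0, "rx": 0, "ry": 0, "rz": 0}])

```text
clock: 45.45
position: [598.1, 5.5, 182.4]
tcp_rot: [-0.707, 0.003, -0.002, 0.707]
ft_force: [-0.5, 0.1, 0.6]
opening: 91.1
```

```bash
python3 s.py
```

```text
45.45 [598.1   5.5 182.4] yaw -0.42 down [-5.e-04  7.e-04 -1.e+00] [-0.5  0.1  0.6] 91.1 [-0.01  0.38  1.56  0.    1.21 -0.  ]
```

Request:
jog_arm(series=[{"dx": 0.1, "dy": -0.3, "dz": -2.5, "rx": 0, "ry": 0, "rz": 0}, {"dx": 0, "dy": 0, "dz": -3, "rx": 0, "ry": 0, "rz": 0}, {"dx": 0, "dy": 0, "dz": -1.5, "rx": 0, "ry": 0, "rz": 0}, {"dx": 0, "dy": 0, "dz": -0.5, "rx": 0, "ry": 0, "rz": 0}, {"dx": 0, "dy": 0, "dz": 0, "rx": 0, "ry": 0, "rz": 0}])

```text
clock: 46.08
position: [601.9, 3.3, 109.7]
tcp_rot: [-0.707, -0.001, -0.005, 0.707]
ft_force: [0.3, 0.3, -0.0]
opening: 91.5
```

```bash
python3 s.py
```

```text
46.075 [601.9   3.3 109.7] yaw -0.32 down [ 8.5e-03  6.0e-04 -1.0e+00] [ 0.3  0.3 -0. ] 91.5 [-0.01  0.44  1.66  0.    1.04 -0.01]
```

Request:
jog_arm(series=[{"dx": -0.2, "dy": -0.1, "dz": -1.1, "rx": 0, "ry": 0.008, "rz": 0}, {"dx": 0, "dy": 0, "dz": 0, "rx": 0, "ry": 0, "rz": 0}, {"dx": 0, "dy": 0, "dz": 0, "rx": 0, "ry": 0, "rz": 0}, {"dx": 0, "dy": 0, "dz": 0, "rx": 0, "ry": 0, "rz": 0}, {"dx": 0, "dy": 0, "dz": 0, "rx": 0, "ry": 0, "rz": 0}])

```text
clock: 46.7
position: [601.3, 2.1, 100.2]
tcp_rot: [-0.707, 0.0, -0.003, 0.707]
ft_force: [0.4, 0.1, 0.4]
opening: 91.0
```

Request:
jog_arm(series=[{"dx": 0, "dy": 0, "dz": 0, "rx": 0, "ry": 0, "rz": 0}, {"dx": 0, "dy": 0, "dz": 0, "rx": 0, "ry": 0, "rz": 0}, {"dx": 0, "dy": 0, "dz": 0, "rx": 0, "ry": 0, "rz": 0}, {"dx": 0, "dy": 0, "dz": 0, "rx": 0, "ry": 0, "rz": 0}, {"dx": 0, "dy": 0, "dz": 0, "rx": 0, "ry": 0, "rz": 0}], fingers=0)

```text
clock: 47.32
position: [600.5, 2.1, 100.4]
tcp_rot: [-0.707, 0.001, -0.003, 0.707]
ft_force: [-0.9, 0.2, -0.1]
opening: 63.5
```

```bash
python3 s.py
```

```text
47.325 [600.5   2.1 100.4] yaw -0.32 down [ 2.7e-03  4.0e-04 -1.0e+00] [-0.9  0.2 -0.1] 63.5 [-0.02  0.45  1.67  0.    1.02 -0.01]
```

Request:
jog_arm(series=[{"dx": 0, "dy": 0, "dz": 1, "rx": 0, "ry": 0, "rz": 0}, {"dx": 0, "dy": 0, "dz": 2.5, "rx": 0, "ry": 0, "rz": 0}, {"dx": 0, "dy": 0, "dz": 2.5, "rx": 0, "ry": 0, "rz": 0}, {"dx": -0.5, "dy": 2, "dz": 0.5, "rx": 0, "ry": 0, "rz": 0}, {"dx": -1, "dy": 4, "dz": 0, "rx": 0, "ry": 0, "rz": 0}])

```text
clock: 47.95
position: [582.8, 62.5, 163.8]
tcp_rot: [-0.707, 0.005, -0.002, 0.707]
ft_force: [-0.4, 1.1, -5.6]
opening: 63.8
```

Request:
jog_arm(series=[{"dx": -1.5, "dy": 5, "dz": 0, "rx": 0, "ry": 0, "rz": 0}, {"dx": -1.5, "dy": 5, "dz": 0, "rx": 0, "ry": 0, "rz": 0}, {"dx": -1, "dy": 4, "dz": 0, "rx": 0, "ry": 0, "rz": 0}, {"dx": -0.5, "dy": 2, "dz": 0, "rx": 0, "ry": 0, "rz": 0}, {"dx": 0, "dy": 0, "dz": 0, "rx": 0, "ry": 0, "rz": 0}])

```text
clock: 48.58
position: [528.6, 233.8, 158.8]
tcp_rot: [-0.707, 0.008, 0.004, 0.708]
ft_force: [0.6, -0.1, -4.8]
opening: 63.8
```

```bash
python3 s.py
```

```text
48.575 [528.6 233.8 158.8] yaw -0.3 down [-0.0167  0.0016 -0.9999] [ 0.6 -0.1 -4.8] 63.8 [0.39 0.37 1.63 0.01 1.15 0.39]
```

Request:
jog_arm(series=[{"dx": 0.8, "dy": 0.9, "dz": -1.5, "rx": 0, "ry": -0.015, "rz": 0}, {"dx": 0, "dy": 0, "dz": -2.5, "rx": 0, "ry": 0, "rz": 0}, {"dx": 0, "dy": 0, "dz": -1.2, "rx": 0, "ry": 0, "rz": 0}, {"dx": 0, "dy": 0, "dz": -0.3, "rx": 0, "ry": 0, "rz": 0}, {"dx": 0, "dy": 0, "dz": 0, "rx": 0, "ry": 0, "rz": 0}])

```text
clock: 49.2
position: [534.9, 242.1, 101.0]
tcp_rot: [0.707, -0.003, 0.0, -0.707]
ft_force: [-0.1, 0.9, -5.4]
opening: 63.5
```

```bash
python3 s.py
```

```text
49.2 [534.9 242.1 101. ] yaw -0.31 down [-4.4e-03 -5.0e-04 -1.0e+00] [-0.1  0.9 -5.4] 63.5 [0.4  0.43 1.69 0.   1.02 0.41]
```

Request:
jog_arm(series=[{"dx": 0.1, "dy": 0, "dz": -0.5, "rx": 0, "ry": -0.004, "rz": 0}, {"dx": 0, "dy": 0, "dz": -0.3, "rx": 0, "ry": 0, "rz": 0}, {"dx": 0, "dy": 0, "dz": -0.1, "rx": 0, "ry": 0, "rz": 0}, {"dx": 0, "dy": 0, "dz": 0, "rx": 0, "ry": 0, "rz": 0}, {"dx": 0, "dy": 0, "dz": 0, "rx": 0, "ry": 0, "rz": 0}])

```text
clock: 49.82
position: [537.2, 242.3, 93.4]
tcp_rot: [-0.707, 0.001, -0.003, 0.707]
ft_force: [0.7, -0.7, -4.8]
opening: 63.8
```

```bash
python3 s.py
```

```text
49.825 [537.2 242.3  93.4] yaw -0.34 down [ 0.0034  0.001  -1.    ] [ 0.7 -0.7 -4.8] 63.8 [ 0.4   0.44  1.7  -0.    0.99  0.41]
```

Request:
jog_arm(series=[{"dx": 0, "dy": 0, "dz": -0.15, "rx": 0, "ry": 0.002, "rz": 0}, {"dx": 0, "dy": 0, "dz": -0.1, "rx": 0, "ry": 0, "rz": 0}, {"dx": 0, "dy": 0, "dz": -0.1, "rx": 0, "ry": 0, "rz": 0}, {"dx": 0, "dy": 0, "dz": 0, "rx": 0, "ry": 0, "rz": 0}, {"dx": 0, "dy": 0, "dz": 0, "rx": 0, "ry": 0, "rz": 0}])

```text
clock: 50.45
position: [537.4, 242.5, 90.5]
tcp_rot: [-0.707, 0.001, -0.003, 0.708]
ft_force: [-0.8, -0.1, -4.6]
opening: 63.6
```

```bash
python3 s.py
```

```text
50.45 [537.4 242.5  90.5] yaw -0.34 down [ 0.0021  0.0014 -1.    ] [-0.8 -0.1 -4.6] 63.6 [0.4  0.44 1.71 0.   0.99 0.41]
```

Request:
jog_arm(series=[{"dx": 0, "dy": 0, "dz": -0.1, "rx": 0, "ry": 0, "rz": 0}, {"dx": 0, "dy": 0, "dz": 0, "rx": 0, "ry": 0, "rz": 0}, {"dx": 0, "dy": 0, "dz": 0, "rx": 0, "ry": 0, "rz": 0}, {"dx": 0, "dy": 0, "dz": 0, "rx": 0, "ry": 0, "rz": 0}, {"dx": 0, "dy": 0, "dz": 0, "rx": 0, "ry": 0, "rz": 0}])

```text
clock: 51.08
position: [537.4, 242.6, 90.4]
tcp_rot: [-0.706, 0.001, -0.003, 0.708]
ft_force: [-1.2, 0.3, -1.3]
opening: 63.5
```

```bash
python3 s.py
```

```text
51.075 [537.4 242.6  90.4] yaw -0.34 down [ 0.0025  0.0017 -1.    ] [-1.2  0.3 -1.3] 63.5 [0.4  0.44 1.71 0.   0.99 0.41]
```

Request:
jog_arm(series=[{"dx": 0, "dy": 0, "dz": 0, "rx": 0, "ry": 0, "rz": 0}, {"dx": 0, "dy": 0, "dz": 0, "rx": 0, "ry": 0, "rz": 0}, {"dx": 0, "dy": 0, "dz": 0, "rx": 0, "ry": 0, "rz": 0}, {"dx": 0, "dy": 0, "dz": 0, "rx": 0, "ry": 0, "rz": 0}, {"dx": 0, "dy": 0, "dz": 0, "rx": 0, "ry": 0, "rz": 0}], fingers=100)

```text
clock: 51.7
position: [539.6, 243.4, 91.8]
tcp_rot: [-0.706, -0.001, -0.005, 0.708]
ft_force: [-0.0, -0.4, 0.9]
opening: 91.5
```

Request:
jog_arm(series=[{"dx": 0, "dy": 0, "dz": 2, "rx": 0, "ry": 0, "rz": 0}, {"dx": 0, "dy": 0, "dz": 4, "rx": 0, "ry": 0, "rz": 0}, {"dx": 0, "dy": 0, "dz": 4, "rx": 0, "ry": 0, "rz": 0}, {"dx": 0.5, "dy": -4, "dz": 3, "rx": 0, "ry": 0, "rz": 0}, {"dx": 1, "dy": -5.5, "dz": 0, "rx": 0, "ry": 0, "rz": 0}])

```text
clock: 52.32
position: [553.9, 149.0, 225.1]
tcp_rot: [-0.706, -0.003, -0.003, 0.708]
ft_force: [0.4, -0.2, -0.7]
opening: 91.0
```

Request:
jog_arm(series=[{"dx": 1, "dy": -5.5, "dz": 0, "rx": 0, "ry": 0, "rz": 0}, {"dx": 1, "dy": -5.5, "dz": 0, "rx": 0, "ry": 0, "rz": 0}, {"dx": 1, "dy": -5.5, "dz": 0, "rx": 0, "ry": 0, "rz": 0}, {"dx": 1, "dy": -3.5, "dz": 0, "rx": 0, "ry": 0, "rz": 0}, {"dx": 0, "dy": -1, "dz": 0, "rx": 0, "ry": 0, "rz": 0}])

```text
clock: 52.95
position: [595.0, -70.1, 226.3]
tcp_rot: [-0.706, -0.003, -0.005, 0.708]
ft_force: [-0.1, 0.3, 0.0]
opening: 90.7
```

```bash
python3 s.py
python3 - <<'E'
from m import *
f=env.grab_frame("scene"); save(f,"scene8.png"); W=cloud(f)
print("jar",fit(W,(535,240),32,50,126),"was 535.1,239.3","can",topc(W,(600,-80),162,175))
E
python3 s.py
```

```text
52.95 [595.  -70.1 226.3] yaw -0.13 down [ 0.0112  0.0031 -0.9999] [-0.1  0.3  0. ] 90.7 [-0.14  0.34  1.5   0.    1.29 -0.14]
jar ([535.1, 239.4], 573, 1.0) was 535.1,239.3 can ([603.7, -80.3, 37.0, 46.5, 37.0], [607.1, -80.4, 168.6], 215)
53.0 [594.6 -70.3 226.3] yaw -0.11 down [ 0.0109  0.0024 -0.9999] [-0.6 -0.9  0.2] 91.2 [-0.14  0.34  1.5   0.    1.29 -0.14]
```

Jar back to 0.1 mm. Align over the can.

Request:
jog_arm(series=[{"dx": 0.5, "dy": -1.0, "dz": -1.5, "rx": -0.002, "ry": 0.01, "rz": 0}, {"dx": 0, "dy": 0, "dz": -1, "rx": 0, "ry": 0, "rz": 0}, {"dx": 0, "dy": 0, "dz": 0, "rx": 0, "ry": 0, "rz": 0}, {"dx": 0, "dy": 0, "dz": 0, "rx": 0, "ry": 0, "rz": 0}, {"dx": 0, "dy": 0, "dz": 0, "rx": 0, "ry": 0, "rz": 0}])

```text
clock: 53.62
position: [599.0, -76.5, 198.9]
tcp_rot: [-0.706, -0.0, 0.002, 0.708]
ft_force: [0.0, -0.1, 0.0]
opening: 91.6
```

```bash
python3 s.py
```

```text
53.625 [599.  -76.5 198.9] yaw 0.16 down [-0.002   0.0022 -1.    ] [ 0.  -0.1  0. ] 91.6 [-0.15  0.38  1.52  0.    1.25 -0.15]
```

Request:
jog_arm(series=[{"dx": 0, "dy": -0.4, "dz": -2.5, "rx": -0.002, "ry": -0.002, "rz": 0}, {"dx": 0, "dy": 0, "dz": -3, "rx": 0, "ry": 0, "rz": 0}, {"dx": 0, "dy": 0, "dz": -2.5, "rx": 0, "ry": 0, "rz": 0}, {"dx": 0, "dy": 0, "dz": -0.8, "rx": 0, "ry": 0, "rz": 0}, {"dx": 0, "dy": 0, "dz": 0, "rx": 0, "ry": 0, "rz": 0}])

```text
clock: 54.25
position: [601.0, -79.7, 112.2]
tcp_rot: [0.707, 0.004, 0.001, -0.707]
ft_force: [0.5, 0.0, 0.5]
opening: 90.9
```

```bash
python3 s.py
```

```text
54.25 [601.  -79.7 112.2] yaw 0.24 down [ 7.7e-03 -8.0e-04 -1.0e+00] [0.5 0.  0.5] 90.9 [-0.15  0.44  1.64  0.    1.05 -0.16]
```

Request:
jog_arm(series=[{"dx": -0.1, "dy": -0.1, "dz": -0.8, "rx": 0, "ry": 0.007, "rz": 0}, {"dx": 0, "dy": 0, "dz": 0, "rx": 0, "ry": 0, "rz": 0}, {"dx": 0, "dy": 0, "dz": 0, "rx": 0, "ry": 0, "rz": 0}, {"dx": 0, "dy": 0, "dz": 0, "rx": 0, "ry": 0, "rz": 0}, {"dx": 0, "dy": 0, "dz": 0, "rx": 0, "ry": 0, "rz": 0}])

```text
clock: 54.88
position: [601.8, -81.0, 106.8]
tcp_rot: [0.708, 0.004, 0.001, -0.707]
ft_force: [0.1, 0.2, 0.5]
opening: 91.3
```

Request:
jog_arm(series=[{"dx": 0, "dy": 0, "dz": 0, "rx": 0, "ry": 0, "rz": 0}, {"dx": 0, "dy": 0, "dz": 0, "rx": 0, "ry": 0, "rz": 0}, {"dx": 0, "dy": 0, "dz": 0, "rx": 0, "ry": 0, "rz": 0}, {"dx": 0, "dy": 0, "dz": 0, "rx": 0, "ry": 0, "rz": 0}, {"dx": 0, "dy": 0, "dz": 0, "rx": 0, "ry": 0, "rz": 0}], fingers=0)

```text
clock: 55.5
position: [601.5, -81.0, 106.9]
tcp_rot: [0.708, 0.003, 0.0, -0.707]
ft_force: [-0.1, -0.7, 0.2]
opening: 55.2
```

```bash
python3 s.py
```

```text
55.5 [601.5 -81.  106.9] yaw 0.25 down [ 0.0053 -0.0016 -1.    ] [-0.1 -0.7  0.2] 55.2 [-0.15  0.45  1.65 -0.    1.04 -0.16]
```

Request:
jog_arm(series=[{"dx": 0, "dy": 0, "dz": 1, "rx": 0, "ry": 0, "rz": 0}, {"dx": 0, "dy": 0, "dz": 3, "rx": 0, "ry": 0, "rz": 0}, {"dx": 0, "dy": 0, "dz": 4, "rx": 0, "ry": 0, "rz": 0}, {"dx": 0, "dy": 1, "dz": 4, "rx": 0, "ry": 0, "rz": 0}, {"dx": 0, "dy": 3, "dz": 3, "rx": 0, "ry": 0, "rz": 0}])

```text
clock: 56.12
position: [598.6, -41.5, 258.3]
tcp_rot: [0.707, -0.001, -0.002, -0.707]
ft_force: [1.4, 1.3, -2.9]
opening: 55.2
```

Request:
jog_arm(series=[{"dx": 0, "dy": 4, "dz": 0, "rx": 0, "ry": 0, "rz": 0}, {"dx": 0, "dy": 5, "dz": 0, "rx": 0, "ry": 0, "rz": 0}, {"dx": 0, "dy": 5, "dz": 0, "rx": 0, "ry": 0, "rz": 0}, {"dx": 0, "dy": 5, "dz": 0, "rx": 0, "ry": 0, "rz": 0}, {"dx": 0, "dy": 5, "dz": 0, "rx": 0, "ry": 0, "rz": 0}])

```text
clock: 56.75
position: [599.5, 203.6, 264.2]
tcp_rot: [0.707, 0.001, 0.003, -0.707]
ft_force: [1.4, 0.7, -2.8]
opening: 55.2
```

```bash
python3 s.py
```

```text
56.75 [599.5 203.6 264.2] yaw -0.19 down [ 6.1e-03 -8.0e-04 -1.0e+00] [ 1.4  0.7 -2.8] 55.2 [ 0.31  0.39  1.34 -0.    1.41  0.31]
```

Request:
jog_arm(series=[{"dx": -1, "dy": 5, "dz": 0, "rx": 0, "ry": 0, "rz": 0}, {"dx": -1.5, "dy": 5, "dz": 0, "rx": 0, "ry": 0.005, "rz": 0}, {"dx": -1.5, "dy": 4.5, "dz": 0, "rx": 0, "ry": 0, "rz": 0}, {"dx": -0.5, "dy": 3, "dz": 0, "rx": 0, "ry": 0, "rz": 0}, {"dx": 0, "dy": 0, "dz": 0, "rx": 0, "ry": 0, "rz": 0}])

```text
clock: 57.38
position: [551.1, 388.1, 264.0]
tcp_rot: [0.707, 0.001, -0.001, -0.707]
ft_force: [0.6, -0.5, -2.9]
opening: 55.3
```

```bash
python3 s.py
```

```text
57.375 [551.1 388.1 264. ] yaw 0.1 down [-2.e-04 -6.e-04 -1.e+00] [ 0.6 -0.5 -2.9] 55.3 [ 0.6   0.46  1.22 -0.    1.46  0.59]
```

Request:
jog_arm(series=[{"dx": 0, "dy": 0.9, "dz": -1.5, "rx": 0, "ry": 0, "rz": 0}, {"dx": 0, "dy": 0, "dz": -3.5, "rx": 0, "ry": 0, "rz": 0}, {"dx": 0, "dy": 0, "dz": -4, "rx": 0, "ry": 0, "rz": 0}, {"dx": 0, "dy": 0, "dz": -3, "rx": 0, "ry": 0, "rz": 0}, {"dx": 0, "dy": 0, "dz": -1, "rx": 0, "ry": 0, "rz": 0}])

```text
clock: 58.0
position: [551.6, 393.6, 128.1]
tcp_rot: [0.708, -0.001, 0.001, -0.706]
ft_force: [0.3, 0.6, -3.2]
opening: 55.4
```

```bash
python3 s.py
```

```text
58.0 [551.6 393.6 128.1] yaw -0.18 down [-5.0e-04 -1.8e-03 -1.0e+00] [ 0.3  0.6 -3.2] 55.4 [ 0.6   0.54  1.43 -0.    1.17  0.61]
```

Request:
jog_arm(series=[{"dx": -0.1, "dy": 0.3, "dz": -1.2, "rx": 0.002, "ry": 0, "rz": 0}, {"dx": 0, "dy": 0, "dz": -0.8, "rx": 0, "ry": 0, "rz": 0}, {"dx": 0, "dy": 0, "dz": 0, "rx": 0, "ry": 0, "rz": 0}, {"dx": 0, "dy": 0, "dz": 0, "rx": 0, "ry": 0, "rz": 0}, {"dx": 0, "dy": 0, "dz": 0, "rx": 0, "ry": 0, "rz": 0}])

```text
clock: 58.62
position: [552.4, 397.1, 109.5]
tcp_rot: [-0.706, 0.0, -0.003, 0.708]
ft_force: [-0.9, -1.4, -2.9]
opening: 55.2
```

```bash
python3 s.py
```

```text
58.625 [552.4 397.1 109.5] yaw -0.26 down [ 0.0035  0.0032 -1.    ] [-0.9 -1.4 -2.9] 55.2 [0.61 0.55 1.45 0.   1.13 0.61]
```

Request:
jog_arm(series=[{"dx": -0.2, "dy": 0, "dz": -0.6, "rx": -0.003, "ry": 0.003, "rz": 0}, {"dx": 0, "dy": 0, "dz": -0.3, "rx": 0, "ry": 0, "rz": 0}, {"dx": 0, "dy": 0, "dz": -0.2, "rx": 0, "ry": 0, "rz": 0}, {"dx": 0, "dy": 0, "dz": 0, "rx": 0, "ry": 0, "rz": 0}, {"dx": 0, "dy": 0, "dz": 0, "rx": 0, "ry": 0, "rz": 0}])

```text
clock: 59.25
position: [550.4, 397.4, 98.3]
tcp_rot: [-0.707, 0.001, -0.002, 0.707]
ft_force: [-0.2, -0.1, -1.9]
opening: 55.8
```

```bash
python3 s.py
```

```text
59.25 [550.4 397.4  98.3] yaw -0.25 down [ 1.2e-03  6.0e-04 -1.0e+00] [-0.2 -0.1 -1.9] 55.8 [ 0.61  0.56  1.47 -0.    1.11  0.61]
```

Request:
jog_arm(series=[{"dx": 0, "dy": 0, "dz": -0.1, "rx": 0, "ry": 0, "rz": 0}, {"dx": 0, "dy": 0, "dz": -0.1, "rx": 0, "ry": 0, "rz": 0}, {"dx": 0, "dy": 0, "dz": 0, "rx": 0, "ry": 0, "rz": 0}, {"dx": 0, "dy": 0, "dz": 0, "rx": 0, "ry": 0, "rz": 0}, {"dx": 0, "dy": 0, "dz": 0, "rx": 0, "ry": 0, "rz": 0}])

```text
clock: 59.88
position: [550.6, 397.6, 97.0]
tcp_rot: [-0.707, 0.001, -0.002, 0.708]
ft_force: [-0.1, -0.3, -2.3]
opening: 55.3
```

```bash
python3 s.py
```

```text
59.875 [550.6 397.6  97. ] yaw -0.25 down [ 0.002   0.0014 -1.    ] [-0.1 -0.3 -2.3] 55.3 [ 0.61  0.56  1.47 -0.    1.11  0.61]
```

Request:
jog_arm(series=[{"dx": 0, "dy": 0, "dz": -0.1, "rx": 0, "ry": 0, "rz": 0}, {"dx": 0, "dy": 0, "dz": 0, "rx": 0, "ry": 0, "rz": 0}, {"dx": 0, "dy": 0, "dz": 0, "rx": 0, "ry": 0, "rz": 0}, {"dx": 0, "dy": 0, "dz": 0, "rx": 0, "ry": 0, "rz": 0}, {"dx": 0, "dy": 0, "dz": 0, "rx": 0, "ry": 0, "rz": 0}])

```text
clock: 60.5
position: [550.6, 397.8, 96.9]
tcp_rot: [-0.706, 0.001, -0.002, 0.708]
ft_force: [-0.6, 0.4, 1.3]
opening: 55.1
```

```bash
python3 s.py
```

```text
60.5 [550.6 397.8  96.9] yaw -0.25 down [ 0.0024  0.002  -1.    ] [-0.6  0.4  1.3] 55.1 [0.61 0.56 1.47 0.   1.11 0.61]
```

Contact; release, rise and withdraw.

Request:
jog_arm(series=[{"dx": 0, "dy": 0, "dz": 0, "rx": 0, "ry": 0, "rz": 0}, {"dx": 0, "dy": 0, "dz": 0, "rx": 0, "ry": 0, "rz": 0}, {"dx": 0, "dy": 0, "dz": 0, "rx": 0, "ry": 0, "rz": 0}, {"dx": 0, "dy": 0, "dz": 0, "rx": 0, "ry": 0, "rz": 0}, {"dx": 0, "dy": 0, "dz": 0, "rx": 0, "ry": 0, "rz": 0}], fingers=100)

```text
clock: 61.12
position: [551.4, 398.1, 97.1]
tcp_rot: [-0.706, 0.0, -0.003, 0.708]
ft_force: [0.3, 0.8, 0.0]
opening: 91.1
```

Request:
jog_arm(series=[{"dx": 0, "dy": 0, "dz": 2, "rx": 0, "ry": 0, "rz": 0}, {"dx": 0, "dy": 0, "dz": 4, "rx": 0, "ry": 0, "rz": 0}, {"dx": 0, "dy": 0, "dz": 4, "rx": 0, "ry": 0, "rz": 0}, {"dx": 0, "dy": 0, "dz": 3, "rx": 0, "ry": 0, "rz": 0}, {"dx": -3, "dy": 3, "dz": 2, "rx": 0, "ry": 0, "rz": 0}])

```text
clock: 61.75
position: [521.2, 425.6, 248.6]
tcp_rot: [0.707, -0.003, 0.003, -0.707]
ft_force: [0.3, 0.7, -0.5]
opening: 91.3
```

Request:
jog_arm(series=[{"dx": -5, "dy": 2, "dz": 0, "rx": 0, "ry": 0, "rz": 0}, {"dx": -5, "dy": 2, "dz": 0, "rx": 0, "ry": 0, "rz": 0}, {"dx": -5, "dy": 2, "dz": 0, "rx": 0, "ry": 0, "rz": 0}, {"dx": -4, "dy": 2, "dz": 0, "rx": 0, "ry": 0, "rz": 0}, {"dx": -3, "dy": 2, "dz": 0, "rx": 0, "ry": 0, "rz": 0}])

```text
clock: 62.38
position: [295.7, 529.0, 251.7]
tcp_rot: [-0.705, 0.002, -0.005, 0.709]
ft_force: [0.3, 0.3, -0.1]
opening: 91.3
```

Request:
jog_arm(series=[{"dx": 0, "dy": 0, "dz": 0, "rx": 0, "ry": 0, "rz": 0}, {"dx": 0, "dy": 0, "dz": 0, "rx": 0, "ry": 0, "rz": 0}, {"dx": 0, "dy": 0, "dz": 0, "rx": 0, "ry": 0, "rz": 0}, {"dx": 0, "dy": 0, "dz": 0, "rx": 0, "ry": 0, "rz": 0}, {"dx": 0, "dy": 0, "dz": 0, "rx": 0, "ry": 0, "rz": 0}])

```text
clock: 63.0
position: [296.3, 528.6, 251.7]
tcp_rot: [-0.705, 0.002, -0.006, 0.709]
ft_force: [0.5, 0.2, -0.3]
opening: 91.2
```

```bash
python3 s.py
python3 - <<'E'
from m import *
for n in("top","scene"):
    f=env.grab_frame(n); save(f,n+"9.png"); W=cloud(f); print(n)
    for o,c,r,zs in (("can",(550,395),28,(50,108)),("bot",(480,324),30,(50,100)),("jar",(537,241),32,(50,126))): print(o,fit(W,c,r,*zs))
    print("block",rect(W,(450,-317),40,54,60),"lime",rect(W,(590,-310),100,125,150))
    print("mallet",rect(W,(360,78),50,66,45),"chisel",rect(W,(360,-50),8,20,110))
E
python3 s.py
```

```text
63.0 [296.3 528.6 251.7] yaw -0.57 down [ 0.0057  0.0047 -1.    ] [ 0.5  0.2 -0.3] 91.2 [ 1.04  0.35  1.43 -0.    1.36  1.05]
top
can ([550.2, 398.4], 188, 0.6)
bot ([480.7, 326.1], 140, 0.6)
jar ([537.7, 242.7], 181, 0.4)
block [450.9, -317.2, 70.9, 49.6, 85.0, 46.3, 503.0] lime [597.5, -331.7, 178.2, 91.0, 86.3, 117.8, 2556.0]
mallet [354.7, 79.5, 56.4, 57.0, 0.6, 59.5, 302.0] chisel [361.9, -57.6, 20.6, 182.4, 12.9, 11.6, 291.0]
scene
can ([547.1, 394.8], 410, 1.1)
bot ([478.3, 322.9], 362, 1.1)
jar ([535.2, 239.4], 571, 1.0)
block [450.2, -320.2, 71.9, 52.7, 83.2, 45.8, 369.0] lime [597.3, -335.2, 179.7, 93.1, 86.3, 117.2, 2320.0]
mallet [358.0, 77.3, 52.2, 57.5, 10.2, 59.4, 240.0] chisel [358.0, -48.1, 39.5, 209.1, 5.0, 11.1, 209.0]
63.1 [296.1 528.7 251.7] yaw -0.55 down [ 0.0058  0.0048 -1.    ] [0.1 0.4 0.6] 91.0 [ 1.04  0.35  1.43 -0.    1.36  1.05]
```

View pics/top9.png

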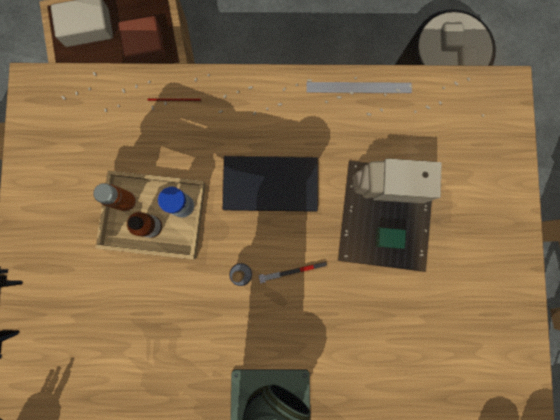

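View pics/scene9.png

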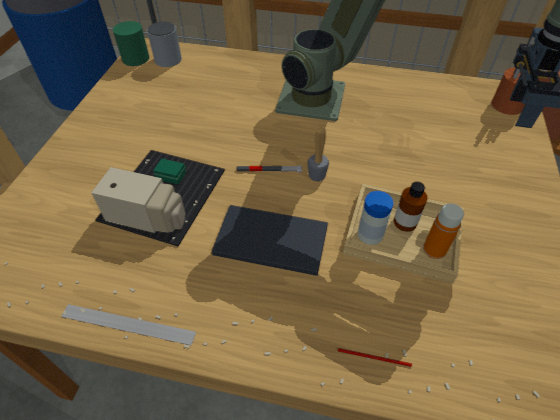

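The pictures show can (115,197), jar (172,203) and bottle (142,225) standing in the tray, and the block (392,237) flat on the mat in front of the stone. All of it matches the measured positions.

```bash
python3 -c "
from h import *
print(env.hand_in())"
```

```text
the job is handed in; nothing more can be done
None
```

The job is done and handed in at about 63 s of the 136 s allowed; no verdict was reported. I stood the can, jar and bottle on the slate slab, laid the rubbing block flat on the mat in front of the limestone, and put the three vessels back in the tray. Every release came after contact showed in the wrist force.

Last checks, with both cameras:

- **Vessels:** all three stand upright within about 1.5 mm of their start places, against the 15 mm limit. This compares before and after positions from the scene camera. The top camera agrees for the bottle and jar. Its start fit of the can's side was poor (6.9 mm residual), so I left that one out.
- **Block:** it lies flat at about (450, -317) mm, roughly 148 mm in front of the limestone's origin. The limestone and mat centres are estimates from the pictures, but the block is well inside the allowed window.
- **Bystanders:** the limestone, mallet and chisel were measured within 1 to 3 mm of where they started, which is about the measuring noise.
- **Cameras:** the scene camera read about 2 to 3 mm lower in x and y than the top camera and the arm. I allowed for this.

The first move call was refused because some row fields were left out, so nothing moved; no check failed.

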